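# Set up the strut-cutting jig

## Task

Set up the cutting jig for the next batch of strut: slide the slotted stop fence until its face lines up with the black mark on the jig's scale, then turn both clamp knobs clockwise until they are tight. After that lay every strut blank on the table flat in a lane of its own on the jig, with its end up against the fence, and also turn the saw's speed dial so that its pointer points at the black mark beside it. Leave the mug, tape measure and radio where they are.

Things in the scene. Friction and masses are not known exactly. Their poses are not given: they have to be found in the camera images.
- jig: Aluminium bed plate 390 x 330 x 12 mm, fixed. x runs along the lanes away from the robot, y left, z up; origin on the underside; spans x -150..240, y -165..165 mm. Four lanes along x, 49 mm wide, middle lines at y = 108, 36, -36, -108 mm, floor 12 mm over the table, parted by grey lips 8 mm high from x -150 to -10 mm. The fence slides beyond.
- fence (a joint): Fence position (m, 0..0.085) = its front face in the jig's x. A steel angle 288 mm wide: upright plate 12 mm thick, 50 mm tall (top 62 mm over the table) with a 5 mm slotted foot reaching 118 mm further in +x around the two clamp bolts. Slides stiffly (12 N, no stiffer when clamped), stays where left; pinch the upright from above or push it.
- fence_face (a point): Middle of the fence's front face (the face towards the robot), 42 mm above the table; axes like the jig's.
- fence_grip (a point): Middle of the fence's upright plate, 12 mm thick along the jig's x, where it can be pinched from above; 42 mm above the table, 20 mm below the plate's top edge.
- fence_index (a point): Tip of the fence's index finger at its left end, level with the front face. To be brought level with stop_mark in the jig's x.
- stop_mark: Black mark line, 3 mm wide, on the white scale strip along the jig's left edge; origin in the middle of the line, x along the jig's x. The fence must stand with its front face at this line.
- clamp_left (a joint): Angle of the left clamp knob (rad), growing clockwise seen from above, 0 loose to 1.5 at the stop, which is tight. Stiff, about 0.12 N m; stays where it is left. It stays in place on the jig when the fence slides.
- clamp_left_grip (a point): On the axis of the left clamp knob, 45 mm over the table. A black wing 56 mm long (this point's x) and 13 mm thick (y), from 30 to 56 mm over the table, on a 22 mm hub; upright axis, at x 105, y 90 mm from the jig's origin. The point turns with the knob.
- clamp_right (a joint): Angle of the right clamp knob (rad), exactly like the left one.
- clamp_right_grip (a point): On the axis of the right clamp knob, 105 mm along x and -90 mm along y from the jig's origin; otherwise like the left one.
- dial (a joint): Angle of the saw's speed dial (rad), growing clockwise seen from above, 0 to 4.7. Friction about 0.05 N m; it stays where it is left.
- dial_grip (a point): On the dial's axis, 71 mm over the table. A black bar 56 mm long (this point's x), 13 mm thick (y), from 51 to 83 mm over the table, on a round skirt of 34 mm radius, on a fixed grey box 110 x 110 x 45 mm. A white line on bar and skirt points along this point's +x. The point turns with the dial.
- dial_pointer (a point): End of the dial's white pointer line, 36 mm from the dial's axis along the grip's +x.
- dial_mark: The black tab on the control box's white scale beside the dial. Origin on the dial's axis; its x points from the axis to the tab (37 to 49 mm out). The dial's pointer must point the same way.
- strut1_mid (a point): Centre of a strut blank: galvanised steel U-channel 120 mm long (x), 41 mm wide (y), 41 mm tall (z), 0.2 to 0.4 kg, open side up; on the table its centre is 20.5 mm up. All alike; 2 to 4 are there, the rest absent (None). In a lane its centre is 32.5 mm over the table; either end may face the fence.
- strut2_mid (a point): Centre of a strut blank: galvanised steel U-channel 120 mm long (x), 41 mm wide (y), 41 mm tall (z), 0.2 to 0.4 kg, open side up; on the table its centre is 20.5 mm up. Like the first.
- strut3_mid (a point): Centre of a strut blank: galvanised steel U-channel 120 mm long (x), 41 mm wide (y), 41 mm tall (z), 0.2 to 0.4 kg, open side up; on the table its centre is 20.5 mm up. Like the first.
- strut4_mid (a point): Centre of a strut blank: galvanised steel U-channel 120 mm long (x), 41 mm wide (y), 41 mm tall (z), 0.2 to 0.4 kg, open side up; on the table its centre is 20.5 mm up. Like the first.
- mug: White mug, 80 mm across, 95 mm tall, a bystander; origin under its centre.
- tape_measure: Grey tape measure 75 x 70 x 40 mm, a bystander; origin under its centre.
- radio: Black two-way radio lying on its back, 120 x 55 x 34 mm with an aerial, a bystander; origin under its centre.

How it is judged:
By the outcome, as a careful person would: the job done as asked, in the order asked, and still so for the second after the job is handed in, with the robot touching nothing.
Of strut1, strut2, strut3, strut4 only 2 to 4 are there at a start; the rules pass over those that are not, and their reading is None.
At some moment in a run one of strut1, strut2, strut3, strut4 may be knocked a few centimetres aside while the robot is not near it.
Once in a run the grip may slacken for a moment while it holds something.
It also fails if it takes over 210 s, if anything falls off the work surface, if the arm or the gripper's body presses on something with over 40 N, if the wrist force passes 120 N, or if a joint passes its speed limit or range.

## Robot

A 6-joint arm with a two-finger parallel gripper is mounted at the origin on the work surface. World frame = base frame: x ahead of the robot, y to its left, z up, the work surface at z = 0. Lengths are in m, angles in rad, forces in N, time in s.
With the tool pointing down it reaches from about 0.3 to 0.775 m from the base axis. Payload 14.6 kg.
Tool frame: the origin (TCP) lies midway between the tips of the shut fingers; the grasp point (between the pads) lies 19 mm behind it; z points along the fingers, y is the direction in which the jaws open and shut (so a half turn about z gives the same grasp; the last joint's range is limited). The gripper opens to 94 mm and grips with 3 to 60 N. Pads are 16 mm wide; open, the fingers measure 119 mm over their backs; the gripper's body (75 mm by 177 mm) begins 78 mm behind the grasp point.
Start: joints at [-1.398, 0.3, 1.521, -0, 1.321, -0.067], TCP at [0.131, -0.534, 0.181] pointing down, gripper open.
Joint ranges: [-3.03, 3.03], [-0.79, 2.21], [0.23, 2.52], [-1.04, 4.18], [0, 3.07], [-2.55, 2.55]. Speed limits (rad/s): [2.22, 2.22, 2.57, 3.14, 3.14, 3.14].

## Interface

Orientations are given as [roll, pitch, yaw] about the fixed x, y, z axes, in that order (R = Rz(yaw) Ry(pitch) Rx(roll)).
In Python, from station import readout, imaging, job gives the robot as it stands.
- The arm moves only by the tool arm_command, never from a script. Its argument "increments" is a list of rows, each an object with "gripper": the opening, from 0 (shut) to 1 (fully open); "slide": the shift along the world's x, y, z in m, a list of three; "yaw": the turn about the world's z in rad. A call has 1 to 8 rows; each row is the pose to reach, as a shift and turn from the pose commanded when the call began; what a row does not reach only later rows make up. A row lasts 1/8 s, in which the tool goes at most 62.5 mm and 10.7 degrees, less where a joint would pass 70% of its speed; a pose out of reach is approached as far as the arm can. A call with a gripper value outside its range is refused whole. The fingers move at their own pace and stop on an object; "grip_force" is the grip in N (left out, the last holds). Time passes only in rows, so rows that repeat a pose let the fingers close. It gives the time, the measured TCP pose, the force and the opening at its end, in the units of the state.
- readout.get_obs(): the state, without advancing time (a new reading comes with each control period).
- imaging.camera(name): name is "scene" or "top" or "wrist"; returns a dict with "color" (384x512x3 uint8, red, green, blue), "mtx" (3x3 intrinsics, pixels), "rvec" (rotation vector, rad) and "tvec" (3), from world to camera coordinates, as OpenCV has them. Camera axes: x right, y down, z forward; pixel columns grow to the right and rows downward; lengths in m; the calibration is good to about 2 mm. The wrist camera is an equidistant fisheye: a pixel r from the principal point sees the ray r / f radians off the axis. A picture is of the moment at which its call begins. There is no depth.
- job.hand_in(): hands the job in, once; it reports no verdict.
The state is a dict: "time_s": time; "qpos": joint angles; "joint_vel": joint speeds; "tau": joint torques, N m; "ee_pos": TCP position; "eef_rot": TCP orientation; "force": force on the tool from outside, world axes, zero at the start; "moment": the same for the moment, N m; "grip_width": finger opening in m.
Only numpy, scipy, OpenCV 4.12 (cv2) and the standard library are available. Lean on these libraries where they do the work, as an engineer would, in place of code of your own. Each camera call takes 0.05 s, during which the arm holds its last target. There are 200 camera calls.

## Working session

There is one attempt and no reset: what is moved stays moved. The work goes in short steps, Python scripts to look and compute and a tool call to move; the robot and the scene stay as the last step left them, time stands still between calls to the robot, and variables do not carry over. Pictures are saved under pics/ and viewed, about 12 in all and at most 16, crops included, and the job is handed in when it is done.

Besides the shell and the picture viewer there is one more tool, called after "Request:" in YAML: its name, and indented under it one key for each argument. arm_command: Moves the arm, as the interface text tells. Its arguments: {"type":"object","properties":{"increments":{"type":"array","items":{"type":"object","properties":{"gripper":{"type":"number"},"slide":{"type":"array","items":{"type":"number"}},"yaw":{"type":"number"}}}},"grip_force":{"type":"number"}},"required":["increments"]}

```bash
mkdir -p pics; ls
cat > h.py <<'E'
import numpy as np, cv2
from station import readout, imaging, job
def shot(name,fn=None,crop=None,scale=1):
    c=imaging.camera(name); np.savez(f'{name}.npz',**c)
    if fn: save(name,fn,crop,scale)
    return c
def save(name,fn,crop=None,scale=1):
    im=np.load(f'{name}.npz')['color'][:,:,::-1]
    if crop: x0,y0,x1,y1=crop; im=im[y0:y1,x0:x1]
    cv2.imwrite('pics/'+fn,cv2.resize(im,None,fx=scale,fy=scale,interpolation=cv2.INTER_CUBIC))
def world(name,px,z):
    c=np.load(f'{name}.npz'); R=cv2.Rodrigues(c['rvec'])[0]; t=c['tvec'].ravel(); K=c['mtx']
    o=-R.T@t; out=[]
    for (u,v),zz in zip(px,np.broadcast_to(z,len(px))):
        d=np.array([(u-K[0,2])/K[0,0],(v-K[1,2])/K[1,1]])
        if name=='wrist':
            r=np.hypot(*d); d=np.r_[np.sin(r)*d/max(r,1e-9),np.cos(r)]
        else: d=np.r_[d,1]
        w=R.T@d; out.append(o+w*(zz-o[2])/w[2])
    return np.array(out)
def pix(name,P):
    c=np.load(f'{name}.npz'); R=cv2.Rodrigues(c['rvec'])[0]; q=np.atleast_2d(P)@R.T+c['tvec'].ravel(); K=c['mtx']
    if name=='wrist':
        r=np.hypot(q[:,0],q[:,1]); th=np.arctan2(r,q[:,2]); d=q[:,:2]/r[:,None]*th[:,None]
    else: d=q[:,:2]/q[:,2:]
    return d*[K[0,0],K[1,1]]+K[:2,2]
E
python3 - <<'E'
from h import *
np.set_printoptions(precision=3,suppress=True)
shot('top','top1.png',None,1.55);shot('scene','scene1.png',None,1.55)
for n in('top','scene'):
    c=np.load(n+'.npz');R=cv2.Rodrigues(c['rvec'])[0];print(-R.T@c['tvec'].ravel(),c['mtx'])
print(readout.get_obs())
E
```

```text
pics
[0.406 0.007 1.157] [[389.412   0.    259.119]
 [  0.    389.412 197.128]
 [  0.      0.      1.   ]]
[1.43  0.439 0.776] [[400.471   0.    259.269]
 [  0.    400.471 192.29 ]
 [  0.      0.      1.   ]]
{'time_s': 0.1, 'qpos': array([-1.398,  0.3  ,  1.522, -0.   ,  1.321, -0.067]), 'joint_vel': array([ 0.   , -0.001, -0.001, -0.001,  0.001, -0.   ]), 'tau': array([ -0.   , -53.265, -35.329,   0.071,   0.024,  -0.   ]), 'ee_pos': array([ 0.131, -0.534,  0.181]), 'eef_rot': array([-3.141, -0.   ,  0.24 ]), 'force': array([ 0.033,  0.245, -0.963]), 'moment': array([-0.015,  0.001, -0.016]), 'grip_width': 0.094035257389809}
```

View pics/top1.png

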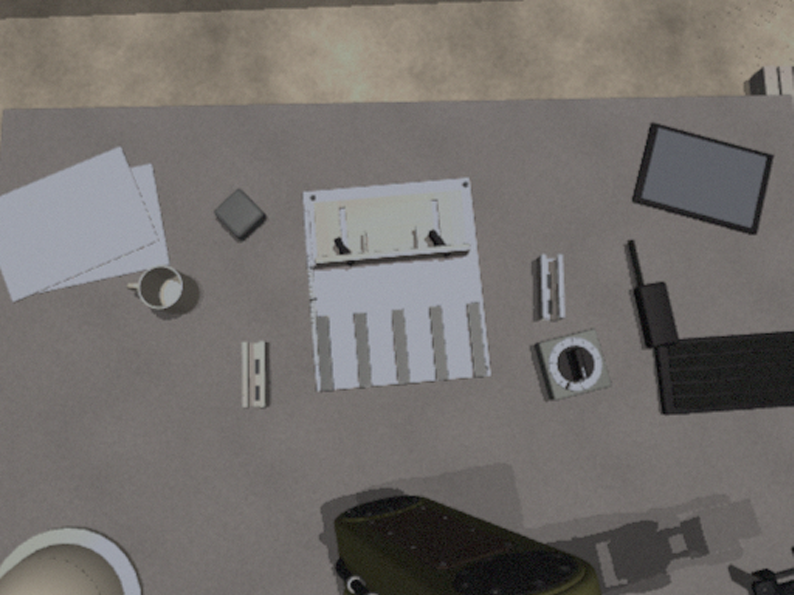

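View pics/scene1.png

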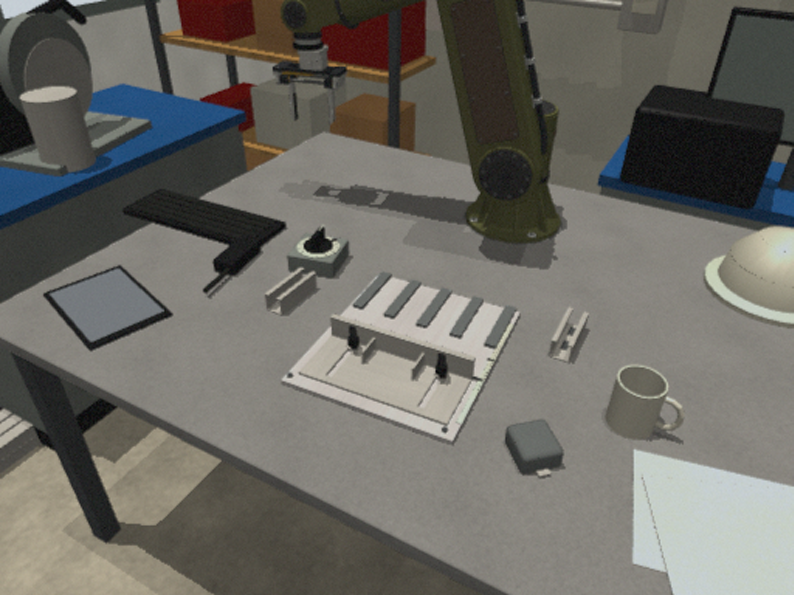

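The top view shows the jig at about (400,285), with the fence at row 255 and its knobs at (343,246) and (437,240). There are two struts at (255,375) and (551,288), and the dial is at (574,364). The scene view shows the same two struts. Next I'll enlarge the jig and the dial.

Run:
```python
from h import *
save('top','top2.png',(150,110,400,265),3.2)
save('top','top3.png',(340,155,400,265),5.4)
```

```text
(no output)
```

View pics/top2.png

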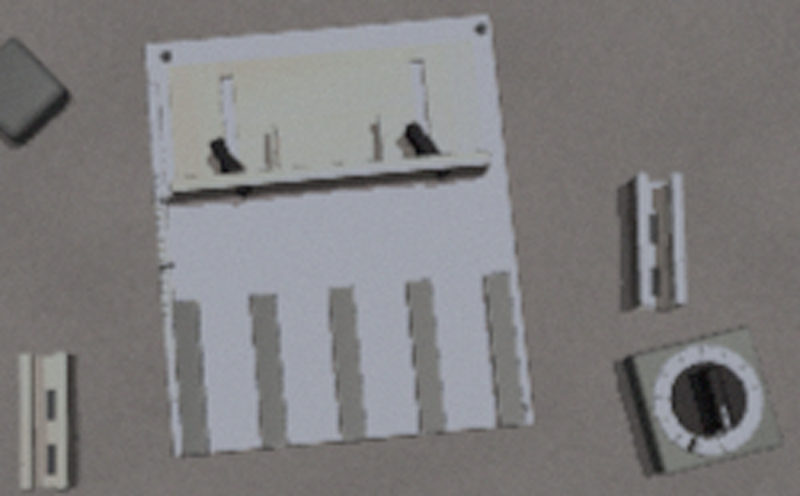

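View pics/top3.png

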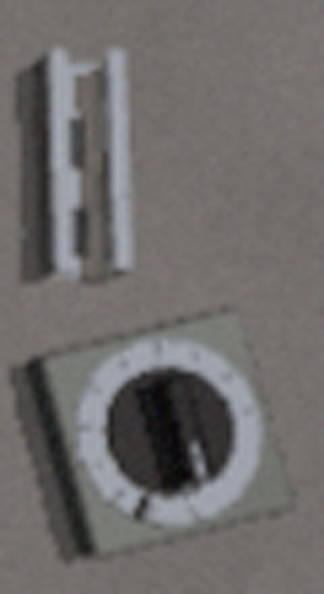

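Run:
```python
from h import *
np.set_printoptions(precision=4,suppress=True)
a=lambda P,x0,y0,s:[((x+.5)/s-.5+x0,(y+.5)/s-.5+y0) for x,y in P]
W=lambda P,z:world('top',a(P,150,110,3.2),z)
C=W([(177,456),(532,424),(488,15),(148,45)],.012)
print(C, [np.linalg.norm(C[i]-C[i-1]) for i in range(4)])
L=np.array([(-.15,.165),(-.15,-.165),(.24,-.165),(.24,.165)])
# rigid fit
mc=C[:,:2].mean(0);ml=L.mean(0);u,s,v=np.linalg.svd((L-ml).T@(C[:,:2]-mc));R=v.T@u.T;t=mc-R@ml
print('jig',t,np.arctan2(R[1,0],R[0,0]),'res',(L@R.T+t-C[:,:2]))
J=lambda p:(p[:,:2]-t)@R
print('mark',J(W([(167,266)],.013)),'index?',J(W([(165,200)],.013)),'fence top front edge',J(W([(172,188),(489,161)],.062)))
print('knob ends',J(W([(218,148),(236,170),(410,128),(432,152)],.056)))
for P in ([(20,353),(70,352),(73,487),(22,490)],[(632,175),(683,173),(687,303),(640,308)]):
    p=W(P,.041);print('strut',p.mean(0),p)
D=lambda P,z:world('top',a(P,340,155,5.4),z)
print('dial skirt',D([(170,430),(200,470)],.05),'tab',D([(143,505)],.046),'ring',D([(170,430)],.046))
shot('wrist');print(np.load('wrist.npz')['mtx'],np.load('wrist.npz')['tvec'],-cv2.Rodrigues(np.load('wrist.npz')['rvec'])[0].T@np.load('wrist.npz')['tvec'].ravel())
```

```text
[[ 0.3961  0.1608  0.012 ]
 [ 0.4184 -0.1634  0.012 ]
 [ 0.8065 -0.1365  0.012 ]
 [ 0.7832  0.1874  0.012 ]] [np.float64(0.3879832060094794), np.float64(0.324989150957132), np.float64(0.38897687054812397), np.float64(0.3247695608541637)]
jig [0.5562 0.0089] 0.06943774743378717 res [[-0.001   0.0023]
 [-0.0005 -0.0027]
 [ 0.0005 -0.0025]
 [ 0.001   0.0028]]
mark [[0.0257 0.1592]] index? [[0.0879 0.1566]] fence top front edge [[ 0.0881  0.1433]
 [ 0.0874 -0.1419]]
knob ends [[ 0.1224  0.1   ]
 [ 0.1007  0.0854]
 [ 0.1254 -0.0745]
 [ 0.1015 -0.0922]]
strut [0.4304 0.2731 0.041 ] [[0.4906 0.2973 0.041 ]
 [0.4906 0.2525 0.041 ]
 [0.3711 0.2489 0.041 ]
 [0.3694 0.2938 0.041 ]]
strut [ 0.5823 -0.2823  0.041 ] [[ 0.6423 -0.2593  0.041 ]
 [ 0.6432 -0.3061  0.041 ]
 [ 0.5237 -0.3032  0.041 ]
 [ 0.52   -0.2605  0.041 ]]
dial skirt [[ 0.4372 -0.3151  0.05  ]
 [ 0.416  -0.3296  0.05  ]] tab [[ 0.3985 -0.2998  0.046 ]] ring [[ 0.4373 -0.3163  0.046 ]]
[[297.3186   0.     256.7272]
 [  0.     297.3186 192.6595]
 [  0.       0.       1.    ]] [-0.5497 -0.025   0.3901] [ 0.197  -0.518   0.3845]
```

Request:
arm_command:
  increments:
    - {"slide": [0.45, 0.58, 0.04], "yaw": 1.4, "gripper": 1}
    - {"slide": [0.45, 0.58, 0.04], "yaw": 1.4, "gripper": 1}
    - {"slide": [0.45, 0.58, 0.04], "yaw": 1.4, "gripper": 1}
    - {"slide": [0.45, 0.58, 0.04], "yaw": 1.4, "gripper": 1}
    - {"slide": [0.45, 0.58, 0.04], "yaw": 1.4, "gripper": 1}
    - {"slide": [0.45, 0.58, 0.04], "yaw": 1.4, "gripper": 1}
    - {"slide": [0.45, 0.58, 0.04], "yaw": 1.4, "gripper": 1}
    - {"slide": [0.45, 0.58, 0.04], "yaw": 1.4, "gripper": 1}

```text
time_s: 1.15
ee_pos: [0.4376, -0.1379, 0.2086]
eef_rot: [3.141, 0.0, 1.644]
force: [1.0, -0.9, -0.1]
grip_width: 0.0942
```

Request:
arm_command:
  increments:
    - {"slide": [0.16, 0.17, 0.01], "yaw": 0}
    - {"slide": [0.16, 0.17, 0.01], "yaw": 0}
    - {"slide": [0.16, 0.17, 0.01], "yaw": 0}
    - {"slide": [0.16, 0.17, 0.01], "yaw": 0}
    - {"slide": [0.16, 0.17, 0.01], "yaw": 0}
    - {"slide": [0.16, 0.17, 0.01], "yaw": 0}

```text
invalid input
```

Run:
```python
from h import *
shot('wrist','w1.png',None,1.55)
print(readout.get_obs()['ee_pos'])
```

```text
[ 0.44063269 -0.13303301  0.2087956 ]
```

View pics/w1.png

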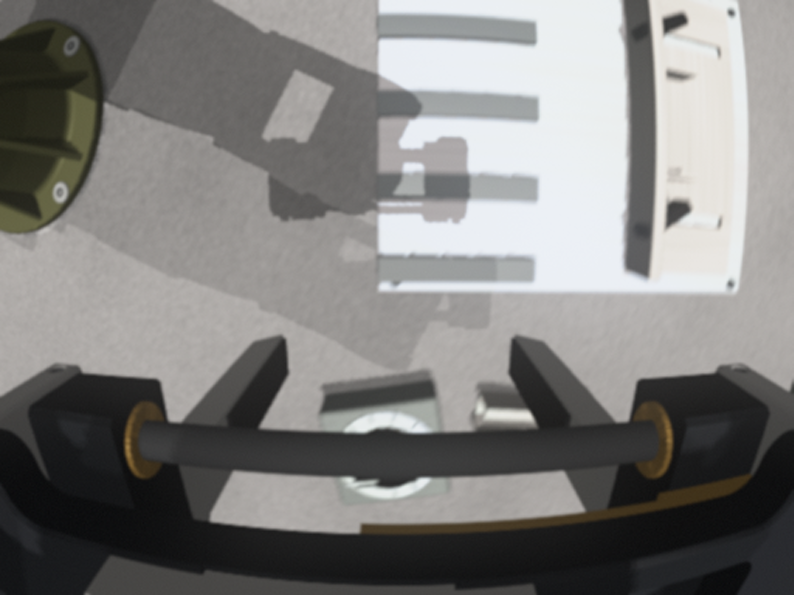

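The wrist view has right as +x and up as +y. The fence is at column 640 and the knobs are behind it. Each row needs a gripper value, so I'll redo the move.

Request:
arm_command:
  increments:
    - {"slide": [0.16, 0.17, 0.01], "yaw": 0, "gripper": 1}
    - {"slide": [0.16, 0.17, 0.01], "yaw": 0, "gripper": 1}
    - {"slide": [0.16, 0.17, 0.01], "yaw": 0, "gripper": 1}
    - {"slide": [0.16, 0.17, 0.01], "yaw": 0, "gripper": 1}
    - {"slide": [0.16, 0.17, 0.01], "yaw": 0, "gripper": 1}
    - {"slide": [0.16, 0.17, 0.01], "yaw": 0, "gripper": 1}

```text
time_s: 1.95
ee_pos: [0.5962, 0.0298, 0.218]
eef_rot: [-3.141, 0.0, 1.64]
force: [-0.9, 0.0, 0.5]
grip_width: 0.0938
```

Run:
```python
from h import *
shot('wrist','w2.png',None,1.55)
print(readout.get_obs()['ee_pos'])
```

```text
[0.59617299 0.02942844 0.21826016]
```

View pics/w2.png

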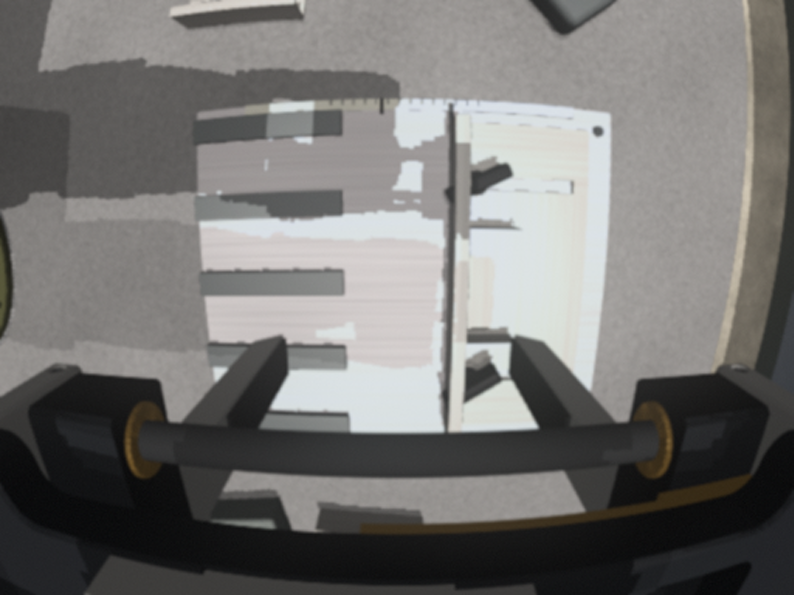

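The mark is at (381,105), the index tip at about (450,107), and the fence's top front edge at column 456. The left wing's far end is at (513,170) and the right wing's is at about (500,372).

```bash
cat >> h.py <<'E'
np.set_printoptions(precision=4,suppress=True)
def jigset(t,yaw):
    R=np.array([[np.cos(yaw),-np.sin(yaw)],[np.sin(yaw),np.cos(yaw)]]); t=np.array(t)
    return (lambda p:(np.atleast_2d(p)[:,:2]-t)@R),(lambda l:np.atleast_2d(l)@R.T+t)
E
python3 - <<'E'
from h import *
J,Wd=jigset((.5562,.0089),.069)
W=lambda P,z:world('wrist',[((x+.5)/1.55-.5,(y+.5)/1.55-.5) for x,y in P],z)
print('corners',W([(611,115),(194,113)],.012),J(W([(611,115),(194,113)],.012)))
print('expected corners px',pix('wrist',np.c_[Wd([(.24,.165),(-.15,.165)]),[.012]*2])*1.55)
print('lip ends',J(W([(343,123),(343,205),(344,282),(348,356)],.02)))
m=J(W([(381,105)],.013));print('mark',m)
print('index',J(W([(450,107)],.013)),J(W([(450,107)],.04)))
print('fence top front/back',J(W([(456,110),(447,420),(456,300),(469,300)],.062)))
print('lknob',J(W([(513,170),(470,190)],.056)),'r',J(W([(500,372),(467,402)],.056)))
print('knob centres px',pix('wrist',np.c_[Wd([(.105,.09),(.105,-.09)]),[.056]*2])*1.55)
print('screws',J(W([(598,131)],.014)))
print('grip pt world',Wd([(.06,0)]),'mark w',Wd(m))
save('wrist','w3.png',(225,50,405,280),3)
E
```

```text
corners [[0.7861 0.1901 0.012 ]
 [0.3947 0.1639 0.012 ]] [[ 0.2418  0.1649]
 [-0.1504  0.1657]]
expected corners px [[609.0209 114.3759]
 [194.0976 113.4388]]
lip ends [[-0.0065  0.1446]
 [-0.0069  0.0724]
 [-0.0073  0.0038]
 [-0.0058 -0.0667]]
mark [[0.0261 0.1613]]
index [[0.0866 0.1601]] [[0.0836 0.1553]]
fence top front/back [[ 0.0859  0.149 ]
 [ 0.0843 -0.1118]
 [ 0.0879 -0.0024]
 [ 0.0985 -0.0024]]
lknob [[0.133  0.1032]
 [0.098  0.0859]] r [[ 0.13   -0.0686]
 [ 0.1022 -0.0971]]
knob centres px [[478.4037 184.8384]
 [470.2982 394.4575]]
screws [[0.2268 0.1474]]
grip pt world [[0.6161 0.013 ]] mark w [[0.5711 0.1716]]
```

View pics/w3.png

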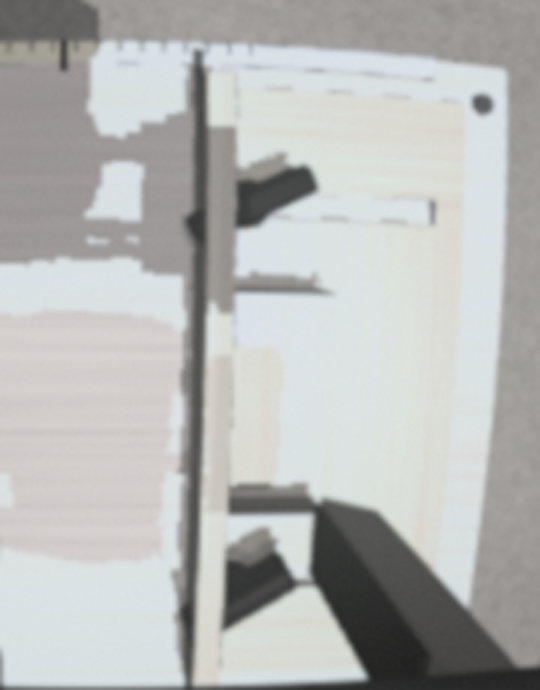

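Request:
arm_command:
  increments:
    - {"slide": [0.05, -0.015, -0.04], "yaw": 0, "gripper": 1}
    - {"slide": [0.05, -0.015, -0.1], "yaw": 0, "gripper": 1}
    - {"slide": [0.05, -0.015, -0.15], "yaw": 0, "gripper": 1}
    - {"slide": [0.05, -0.015, -0.18], "yaw": 0, "gripper": 1}
    - {"slide": [0.05, -0.015, -0.19], "yaw": 0, "gripper": 1}
    - {"slide": [0.05, -0.015, -0.19], "yaw": 0, "gripper": 0.1}
    - {"slide": [0.05, -0.015, -0.19], "yaw": 0, "gripper": 0.1}
    - {"slide": [0.05, -0.015, -0.19], "yaw": 0, "gripper": 0.1}
  grip_force: 40

```text
time_s: 3.0
ee_pos: [0.6472, 0.0151, 0.0297]
eef_rot: [3.14, 0.0, 1.64]
force: [-0.7, 1.0, 0.6]
grip_width: 0.0676
```

Request:
arm_command:
  increments:
    - {"slide": [0, 0, 0], "yaw": 0, "gripper": 0}
    - {"slide": [0, 0, 0], "yaw": 0, "gripper": 0}
    - {"slide": [0, 0, 0], "yaw": 0, "gripper": 0}

```text
time_s: 3.38
ee_pos: [0.6467, 0.0152, 0.0284]
eef_rot: [-3.142, 0.0, 1.64]
force: [0.4, -0.7, 0.6]
grip_width: 0.0374
```

Request:
arm_command:
  increments:
    - {"slide": [0, 0, 0], "yaw": 0, "gripper": 0}
    - {"slide": [0, 0, 0], "yaw": 0, "gripper": 0}
    - {"slide": [0, 0, 0], "yaw": 0, "gripper": 0}
    - {"slide": [0, 0, 0], "yaw": 0, "gripper": 0}

```text
time_s: 3.88
ee_pos: [0.6471, 0.0152, 0.0284]
eef_rot: [3.141, 0.0, 1.64]
force: [5.5, 0.5, -2.8]
grip_width: 0.0114
```

Request:
arm_command:
  increments:
    - {"slide": [-0.01, -0.0007, 0], "yaw": 0, "gripper": 0}
    - {"slide": [-0.02, -0.0014, 0], "yaw": 0, "gripper": 0}
    - {"slide": [-0.03, -0.002, 0], "yaw": 0, "gripper": 0}
    - {"slide": [-0.04, -0.0027, 0], "yaw": 0, "gripper": 0}
    - {"slide": [-0.05, -0.0034, 0], "yaw": 0, "gripper": 0}
    - {"slide": [-0.057, -0.004, 0], "yaw": 0, "gripper": 0}
    - {"slide": [-0.057, -0.004, 0], "yaw": 0, "gripper": 0}

```text
time_s: 4.75
ee_pos: [0.5899, 0.0112, 0.0283]
eef_rot: [3.14, -0.0, 1.64]
force: [5.0, 0.3, -3.1]
grip_width: 0.0113
```

Run:
```python
from h import *
shot('wrist')
J,Wd=jigset((.5562,.0089),.069)
print(J(readout.get_obs()['ee_pos']))
q=pix('wrist',np.c_[Wd([(.03,.16)]),[.013]])[0];print(q)
x,y=map(int,q);x0=max(x-50,0);y0=max(y-35,0);print(x0,y0)
save('wrist','w4.png',(x0,y0,x0+100,y0+70),8)
```

```text
[[0.0338 0.    ]]
[251.8996   3.7609]
201 0
```

View pics/w4.png

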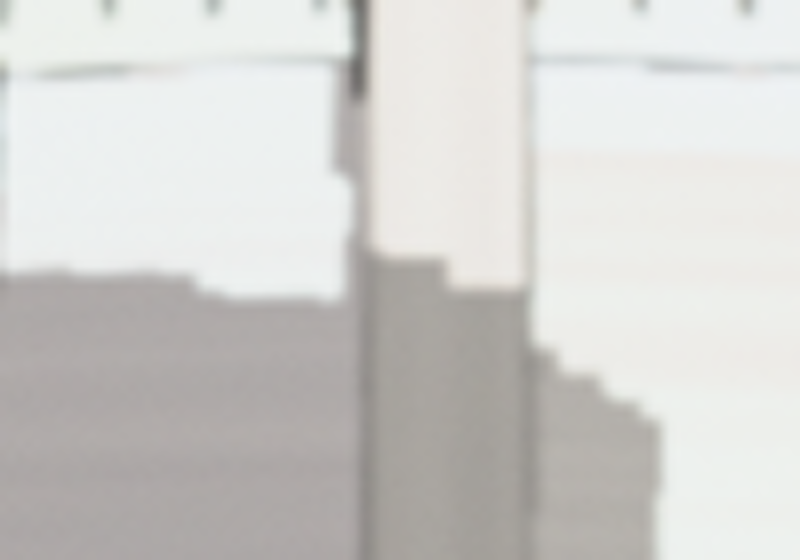

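Run:
```python
from h import *
J,Wd=jigset((.5562,.0089),.069)
W=lambda P,z:J(world('wrist',[((x+.5)/8-.5+201,(y+.5)/8-.5) for x,y in P],z))
print('mark l edge / vis r edge',W([(351,50),(368,50)],.0125))
print('ticks',W([(0,10),(107,10),(213,10),(320,10),(535,10),(641,10),(747,10)],.0125))
print('front top edge',W([(370,200),(370,400),(366,400)],.062), 'bottom',W([(352,250),(358,400)],.012),'back top',W([(525,200)],.062))
```

```text
mark l edge / vis r edge [[0.0244 0.1585]
 [0.026  0.1585]]
ticks [[-0.009   0.1646]
 [ 0.0013  0.1638]
 [ 0.0114  0.1633]
 [ 0.0215  0.1629]
 [ 0.0416  0.1628]
 [ 0.0516  0.1631]
 [ 0.0616  0.1636]]
front top edge [[0.0278 0.126 ]
 [0.0279 0.1104]
 [0.0276 0.1104]] bottom [[0.0246 0.1378]
 [0.0252 0.1228]] back top [[0.0389 0.126 ]]
```

Request:
arm_command:
  increments:
    - {"slide": [-0.002, -0.0001, 0], "yaw": 0, "gripper": 0}
    - {"slide": [-0.002, -0.0001, 0], "yaw": 0, "gripper": 0}
    - {"slide": [-0.002, -0.0001, 0], "yaw": 0, "gripper": 0.5}
    - {"slide": [-0.002, -0.0001, 0], "yaw": 0, "gripper": 0.5}
    - {"slide": [-0.002, -0.0001, 0.03], "yaw": 0, "gripper": 0.5}
    - {"slide": [-0.002, 0.0, 0.08], "yaw": 0, "gripper": 0.5}
    - {"slide": [-0.03, 0.04, 0.1], "yaw": 0, "gripper": 0.5}
    - {"slide": [-0.03, 0.05, 0.1], "yaw": 0, "gripper": 0.5}

```text
time_s: 5.8
ee_pos: [0.5592, 0.0627, 0.1303]
eef_rot: [3.139, -0.0, 1.641]
force: [0.6, -0.2, -0.4]
grip_width: 0.0469
```

Run:
```python
from h import *
shot('wrist')
o=readout.get_obs();print(o['ee_pos'],o['grip_width'])
J,Wd=jigset((.5562,.0089),.069)
q=pix('wrist',np.c_[Wd([(.025,.15)]),[.013]])[0];print(q)
x,y=map(int,q);x0=max(x-50,0);y0=max(y-35,0);print(x0,y0)
save('wrist','w5.png',(x0,y0,x0+100,y0+70),8)
```

```text
[0.5594 0.0629 0.1292] 0.04665277645520167
[273.841   95.5556]
223 60
```

View pics/w5.png

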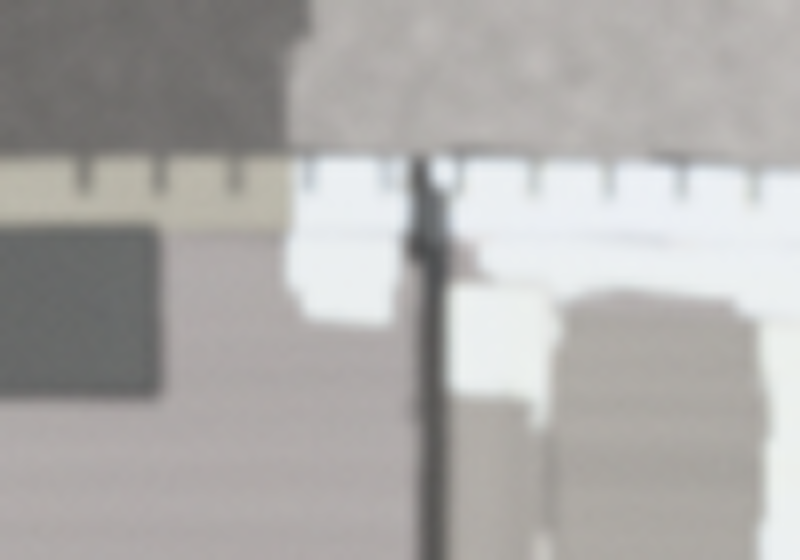

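Run:
```python
from h import *
J,Wd=jigset((.5562,.0089),.069)
W=lambda P,z:J(world('wrist',[((x+.5)/8-.5+223,(y+.5)/8-.5+60) for x,y in P],z))
print('mark edges',W([(412,170),(431,170)],.0125),'face bottom',W([(420,350),(420,500),(413,250)],.012),'face top',W([(446,400),(446,520)],.062))
print('index?',W([(415,240),(432,240)],.02),'ticks',W([(160,175),(236,175),(460,175)],.0125),'lip',W([(160,240),(160,390)],.02))
```

```text
mark edges [[0.0252 0.1662]
 [0.0278 0.1663]] face bottom [[0.0264 0.1416]
 [0.0265 0.1213]
 [0.0254 0.1553]] face top [[0.0262 0.1329]
 [0.0263 0.1191]]
index? [[0.0252 0.1558]
 [0.0274 0.1558]] ticks [[-0.0084  0.1654]
 [ 0.0018  0.1654]
 [ 0.0317  0.1657]] lip [[-0.008   0.1557]
 [-0.008   0.1357]]
```

Run:
```python
from h import *
J,Wd=jigset((.5579,.009),.069)
q=pix('wrist',np.c_[Wd([(.105,.09),(.105,-.09)]),[.056]*2]);print(q)
save('wrist','w6.png',(270,90,430,290),3)
print((q-[270,90])*3)
```

```text
[[358.851  156.9363]
 [341.5463 311.6097]]
[[266.5529 200.8088]
 [214.639  664.829 ]]
```

View pics/w6.png

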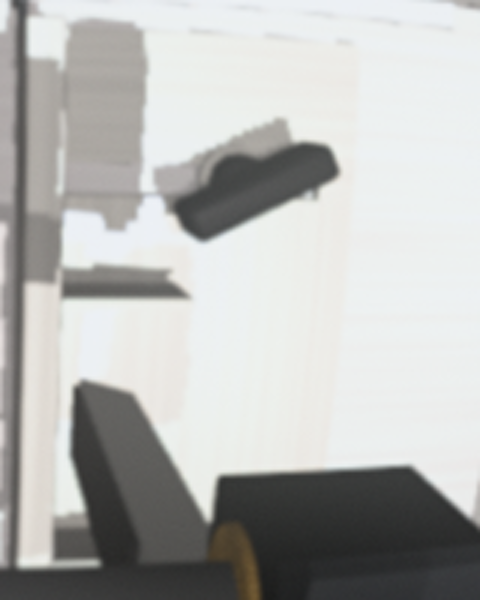

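Request:
arm_command:
  increments:
    - {"slide": [0.05, 0.02, 0], "yaw": 0.18, "gripper": 0.5}
    - {"slide": [0.096, 0.044, 0], "yaw": 0.36, "gripper": 0.5}
    - {"slide": [0.096, 0.044, 0], "yaw": 0.54, "gripper": 0.5}
    - {"slide": [0.096, 0.044, 0], "yaw": 0.72, "gripper": 0.5}
    - {"slide": [0.096, 0.044, 0], "yaw": 0.9, "gripper": 0.5}
    - {"slide": [0.096, 0.044, 0], "yaw": 1.08, "gripper": 0.5}
    - {"slide": [0.096, 0.044, 0], "yaw": 1.26, "gripper": 0.5}
    - {"slide": [0.096, 0.044, 0], "yaw": 1.44, "gripper": 0.5}

```text
time_s: 6.85
ee_pos: [0.6557, 0.1044, 0.127]
eef_rot: [-3.141, -0.002, 3.085]
force: [-0.2, 0.1, 0.9]
grip_width: 0.0468
```

Request:
arm_command:
  increments:
    - {"slide": [0, 0, 0], "yaw": 0.18, "gripper": 0.5}
    - {"slide": [0, 0, 0], "yaw": 0.36, "gripper": 0.5}
    - {"slide": [0, 0, 0], "yaw": 0.54, "gripper": 0.5}
    - {"slide": [0, 0, 0], "yaw": 0.61, "gripper": 0.5}
    - {"slide": [0, 0, -0.05], "yaw": 0.61, "gripper": 0.5}
    - {"slide": [0, 0, -0.09], "yaw": 0.61, "gripper": 0.5}
    - {"slide": [0, 0, -0.103], "yaw": 0.61, "gripper": 0.5}
    - {"slide": [0, 0, -0.103], "yaw": 0.61, "gripper": 0.5}

```text
time_s: 7.85
ee_pos: [0.6557, 0.1048, 0.025]
eef_rot: [3.141, -0.001, -2.594]
force: [-0.7, 1.0, 0.5]
grip_width: 0.0472
```

Request:
arm_command:
  increments:
    - {"slide": [0, 0, 0], "yaw": 0, "gripper": 0}
    - {"slide": [0, 0, 0], "yaw": 0, "gripper": 0}
    - {"slide": [0, 0, 0], "yaw": 0, "gripper": 0}
    - {"slide": [0, 0, 0], "yaw": 0, "gripper": 0}
    - {"slide": [0, 0, 0], "yaw": 0, "gripper": 0}

```text
time_s: 8.48
ee_pos: [0.6547, 0.1073, 0.026]
eef_rot: [3.138, -0.0, -2.593]
force: [-9.2, 10.2, 7.9]
grip_width: 0.0121
```

Run:
```python
from h import *
o=readout.get_obs();print(o)
```

```text
{'time_s': 8.475, 'qpos': array([ 0.1061,  0.7009,  1.3018,  0.0031,  1.1404, -2.015 ]), 'joint_vel': array([ 0.0017, -0.0003, -0.0008,  0.0007, -0.0001,  0.0022]), 'tau': array([ -8.2256, -67.9221, -33.5193,  -2.9668,  -2.086 ,  -0.0615]), 'ee_pos': array([0.6547, 0.1073, 0.026 ]), 'eef_rot': array([ 3.1384, -0.0002, -2.5926]), 'force': array([-9.2202, 10.1793,  7.9112]), 'moment': array([ 2.2233,  1.6976, -0.1282]), 'grip_width': 0.012108949266392636}
```

Request:
arm_command:
  increments:
    - {"slide": [-0.001, 0.003, 0], "yaw": 0, "gripper": 0}
    - {"slide": [-0.001, 0.003, 0], "yaw": -0.12, "gripper": 0}
    - {"slide": [-0.001, 0.003, 0], "yaw": -0.24, "gripper": 0}
    - {"slide": [-0.001, 0.003, 0], "yaw": -0.36, "gripper": 0}
    - {"slide": [-0.001, 0.003, 0], "yaw": -0.48, "gripper": 0}
    - {"slide": [-0.001, 0.003, 0], "yaw": -0.6, "gripper": 0}
    - {"slide": [-0.001, 0.003, 0], "yaw": -0.72, "gripper": 0}
    - {"slide": [-0.001, 0.003, 0], "yaw": -0.84, "gripper": 0}

```text
time_s: 9.48
ee_pos: [0.6545, 0.1091, 0.026]
eef_rot: [3.141, -0.0, 2.846]
force: [-4.5, 5.7, 4.4]
grip_width: 0.0119
```

Run:
```python
from h import *
o=readout.get_obs();print(o['ee_pos'],o['eef_rot'],o['force'],o['moment'],o['grip_width'])
```

```text
[0.6545 0.1091 0.026 ] [ 3.1406 -0.0004  2.8464] [-4.4931  5.7299  4.386 ] [1.0011 0.5896 0.1447] 0.011920371817367537
```

Request:
arm_command:
  increments:
    - {"slide": [-0.0005, 0.001, 0], "yaw": -0.12, "gripper": 0}
    - {"slide": [-0.0005, 0.001, 0], "yaw": -0.24, "gripper": 0}
    - {"slide": [-0.0005, 0.001, 0], "yaw": -0.36, "gripper": 0}
    - {"slide": [-0.0005, 0.001, 0], "yaw": -0.48, "gripper": 0}
    - {"slide": [-0.0005, 0.001, 0], "yaw": -0.56, "gripper": 0}

```text
time_s: 10.1
ee_pos: [0.6545, 0.11, 0.026]
eef_rot: [3.14, 0.0, 2.288]
force: [-7.1, 9.5, 6.6]
grip_width: 0.013
```

Run:
```python
from h import *
o=readout.get_obs();print(o['ee_pos'],o['eef_rot'],o['force'],o['moment'],o['grip_width'])
```

```text
[0.6545 0.11   0.026 ] [3.1402 0.0002 2.2881] [-7.1211  9.4847  6.5862] [1.8992 1.4106 0.7065] 0.012983304038902355
```

Request:
arm_command:
  increments:
    - {"slide": [0, 0, 0], "yaw": -0.06, "gripper": 0}
    - {"slide": [0, 0, 0], "yaw": -0.12, "gripper": 0}
    - {"slide": [0, 0, 0], "yaw": -0.16, "gripper": 0}
    - {"slide": [0, 0, 0], "yaw": -0.16, "gripper": 0}

```text
time_s: 10.6
ee_pos: [0.654, 0.1104, 0.0261]
eef_rot: [3.141, -0.001, 2.131]
force: [-3.4, 6.3, 3.7]
grip_width: 0.0143
```

Run:
```python
from h import *
o=readout.get_obs();print(o['ee_pos'],o['eef_rot'],o['force'],o['moment'],o['grip_width'])
```

```text
[0.654  0.1104 0.0261] [ 3.1409 -0.0007  2.1315] [-3.3712  6.3286  3.6929] [1.1542 0.5475 1.2585] 0.01427965703702482
```

Request:
arm_command:
  increments:
    - {"slide": [0, 0, 0], "yaw": 0, "gripper": 0.5}
    - {"slide": [0, 0, 0], "yaw": 0, "gripper": 0.5}
    - {"slide": [0, 0, 0], "yaw": 0, "gripper": 0.5}
    - {"slide": [0, 0, 0.05], "yaw": 0, "gripper": 0.5}
    - {"slide": [0, 0, 0.1], "yaw": -0.1, "gripper": 0.5}
    - {"slide": [0.005, -0.05, 0.1], "yaw": -0.28, "gripper": 0.5}
    - {"slide": [0.01, -0.09, 0.1], "yaw": -0.46, "gripper": 0.5}
    - {"slide": [0.01, -0.09, 0.1], "yaw": -0.5, "gripper": 0.5}

```text
time_s: 11.6
ee_pos: [0.6643, 0.0162, 0.1253]
eef_rot: [-3.141, 0.0, 1.623]
force: [-1.2, 0.4, -0.6]
grip_width: 0.0472
```

Run:
```python
from h import *
shot('wrist','w7.png',None,1.55)
o=readout.get_obs();print(o['ee_pos'],o['eef_rot'],o['grip_width'])
J,Wd=jigset((.5579,.009),.069)
print(pix('wrist',np.c_[Wd([(.105,.09),(.105,-.09)]),[.056]*2])*1.55)
```

```text
[0.6642 0.0175 0.1252] [-3.1414  0.0001  1.6237] 0.04689022576360394
[[392.8095 151.5189]
 [397.976  430.0617]]
```

View pics/w7.png

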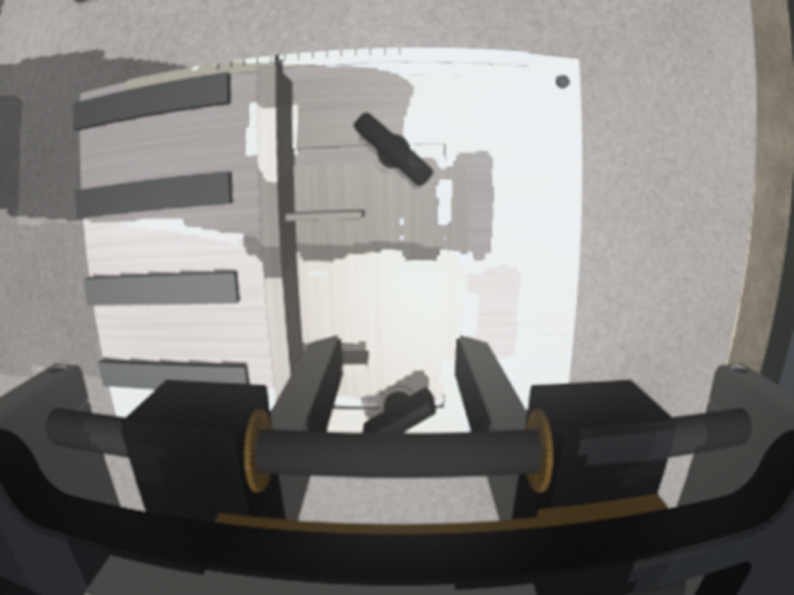

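Run:
```python
from h import *
J,Wd=jigset((.5579,.009),.069)
W=lambda P,z:world('wrist',[((x+.5)/1.55-.5,(y+.5)/1.55-.5) for x,y in P],z)
p=W([(360,120),(428,180)],.056);d=p[1]-p[0];print('left',p.mean(0),Wd([.105,.09]),np.arctan2(d[1],d[0]),np.hypot(*d[:2]))
p=W([(370,420),(425,391)],.056);d=p[1]-p[0];print('right upper edge',p,Wd([.105,-.09]),np.arctan2(d[1],d[0]))
p=W([(433,398)],.056);d=p[0,:2]-Wd([.105,-.09])[0];print('tip',np.arctan2(d[1],d[0]),np.hypot(*d))
```

```text
left [0.6569 0.1074 0.056 ] [[0.6564 0.106 ]] -0.6823205144051167 0.053699082597145925
right upper edge [[ 0.6495 -0.0666  0.056 ]
 [ 0.6847 -0.043   0.056 ]] [[ 0.6689 -0.0735]] 0.590556680554594
tip 0.8736619246255085 0.03347234975299561
```

Request:
arm_command:
  increments:
    - {"slide": [0.003, -0.05, 0], "yaw": -0.18, "gripper": 0.5}
    - {"slide": [0.003, -0.09, 0], "yaw": -0.36, "gripper": 0.5}
    - {"slide": [0.003, -0.09, 0], "yaw": -0.54, "gripper": 0.5}
    - {"slide": [0.003, -0.09, 0], "yaw": -0.72, "gripper": 0.5}
    - {"slide": [0.003, -0.09, 0], "yaw": -0.92, "gripper": 0.5}
    - {"slide": [0.003, -0.09, -0.04], "yaw": -0.92, "gripper": 0.5}
    - {"slide": [0.003, -0.09, -0.09], "yaw": -0.92, "gripper": 0.5}
    - {"slide": [0.003, -0.09, -0.099], "yaw": -0.92, "gripper": 0.5}

```text
time_s: 12.65
ee_pos: [0.6654, -0.0703, 0.0231]
eef_rot: [-3.137, 0.004, 0.711]
force: [0.5, 0.2, 0.1]
grip_width: 0.0471
```

Request:
arm_command:
  increments:
    - {"slide": [0, 0, 0], "yaw": 0, "gripper": 0.5}
    - {"slide": [0, 0, 0], "yaw": 0, "gripper": 0}
    - {"slide": [0, 0, 0], "yaw": 0, "gripper": 0}
    - {"slide": [0, 0, 0], "yaw": 0, "gripper": 0}
    - {"slide": [0, 0, 0], "yaw": 0, "gripper": 0}
    - {"slide": [0, 0, 0], "yaw": 0, "gripper": 0}

```text
time_s: 13.4
ee_pos: [0.668, -0.0715, 0.0269]
eef_rot: [3.139, -0.001, 0.709]
force: [3.7, -2.9, 0.5]
grip_width: 0.0125
```

Run:
```python
from h import *
o=readout.get_obs();print(o['ee_pos'],o['eef_rot'],o['force'],o['moment'],o['grip_width'])
```

```text
[ 0.668  -0.0715  0.0269] [ 3.1394 -0.001   0.7094] [ 3.6959 -2.9267  0.4603] [-0.7485 -0.816  -0.1363] 0.012456457587590274
```

Well centred. I'll turn it clockwise toward a world yaw of −0.68.

Request:
arm_command:
  increments:
    - {"slide": [0.0005, -0.0005, 0], "yaw": -0.14, "gripper": 0}
    - {"slide": [0.0005, -0.0005, 0], "yaw": -0.28, "gripper": 0}
    - {"slide": [0.0005, -0.0005, 0], "yaw": -0.42, "gripper": 0}
    - {"slide": [0.0005, -0.0005, 0], "yaw": -0.56, "gripper": 0}
    - {"slide": [0.0005, -0.0005, 0], "yaw": -0.7, "gripper": 0}
    - {"slide": [0.0005, -0.0005, 0], "yaw": -0.84, "gripper": 0}
    - {"slide": [0.0005, -0.0005, 0], "yaw": -0.98, "gripper": 0}
    - {"slide": [0.0005, -0.0005, 0], "yaw": -1.12, "gripper": 0}

```text
time_s: 14.4
ee_pos: [0.6679, -0.0706, 0.0269]
eef_rot: [-3.141, -0.0, -0.414]
force: [-0.2, 4.5, 3.0]
grip_width: 0.0124
```

Request:
arm_command:
  increments:
    - {"slide": [0, 0, 0], "yaw": -0.1, "gripper": 0}
    - {"slide": [0, 0, 0], "yaw": -0.2, "gripper": 0}
    - {"slide": [0, 0, 0], "yaw": -0.3, "gripper": 0}
    - {"slide": [0, 0, 0], "yaw": -0.36, "gripper": 0}
    - {"slide": [0, 0, 0], "yaw": -0.36, "gripper": 0}

```text
time_s: 15.02
ee_pos: [0.6677, -0.0702, 0.0269]
eef_rot: [-3.141, 0.001, -0.77]
force: [-2.6, 5.9, 4.4]
grip_width: 0.012
```

Run:
```python
from h import *
o=readout.get_obs();print(o['ee_pos'],o['eef_rot'],o['force'],o['moment'],o['grip_width'])
```

```text
[ 0.6677 -0.0702  0.0269] [-3.1408  0.0009 -0.7699] [-2.6279  5.928   4.4447] [1.351  0.5763 0.5506] 0.012016693966964696
```

Request:
arm_command:
  increments:
    - {"slide": [0, 0, 0], "yaw": -0.06, "gripper": 0}
    - {"slide": [0, 0, 0], "yaw": -0.1, "gripper": 0}
    - {"slide": [0, 0, 0], "yaw": -0.1, "gripper": 0}

```text
time_s: 15.4
ee_pos: [0.6677, -0.0702, 0.0269]
eef_rot: [-3.141, 0.001, -0.869]
force: [-2.5, 6.0, 4.6]
grip_width: 0.013
```

Run:
```python
from h import *
o=readout.get_obs();print(o['ee_pos'],o['eef_rot'],o['force'],o['moment'],o['grip_width'])
```

```text
[ 0.6677 -0.0702  0.0269] [-3.1411  0.0008 -0.869 ] [-2.4961  6.0296  4.6128] [1.2675 0.5539 0.9646] 0.012964263606908916
```

Request:
arm_command:
  increments:
    - {"slide": [0, 0, 0], "yaw": 0, "gripper": 0.6}
    - {"slide": [0, 0, 0], "yaw": 0, "gripper": 0.6}
    - {"slide": [0, 0, 0], "yaw": 0, "gripper": 0.6}
    - {"slide": [0, 0, 0.06], "yaw": 0, "gripper": 0.6}
    - {"slide": [0, 0, 0.12], "yaw": 0.1, "gripper": 0.6}
    - {"slide": [-0.05, -0.04, 0.15], "yaw": 0.28, "gripper": 0.6}
    - {"slide": [-0.09, -0.08, 0.18], "yaw": 0.46, "gripper": 0.6}
    - {"slide": [-0.13, -0.12, 0.19], "yaw": 0.64, "gripper": 0.6}

```text
time_s: 16.4
ee_pos: [0.5396, -0.1894, 0.2171]
eef_rot: [3.141, -0.002, -0.224]
force: [0.8, -1.3, 0.1]
grip_width: 0.0565
```

Request:
arm_command:
  increments:
    - {"slide": [-0.12, -0.1, 0], "yaw": 0.23, "gripper": 0.6}
    - {"slide": [-0.12, -0.1, 0], "yaw": 0.23, "gripper": 0.6}
    - {"slide": [-0.12, -0.1, 0], "yaw": 0.23, "gripper": 0.6}
    - {"slide": [-0.12, -0.1, 0], "yaw": 0.23, "gripper": 0.6}
    - {"slide": [-0.12, -0.1, 0], "yaw": 0.23, "gripper": 0.6}

```text
time_s: 17.02
ee_pos: [0.4211, -0.2881, 0.2155]
eef_rot: [-3.142, -0.0, -0.0]
force: [-0.1, -0.4, 0.0]
grip_width: 0.056
```

Run:
```python
from h import *
shot('wrist','w8.png',None,1.55)
o=readout.get_obs();print(o['ee_pos'],o['eef_rot'],o['grip_width'])
```

```text
[ 0.4213 -0.2878  0.2154] [-3.1414 -0.      0.0005] 0.05633890926231936
```

View pics/w8.png

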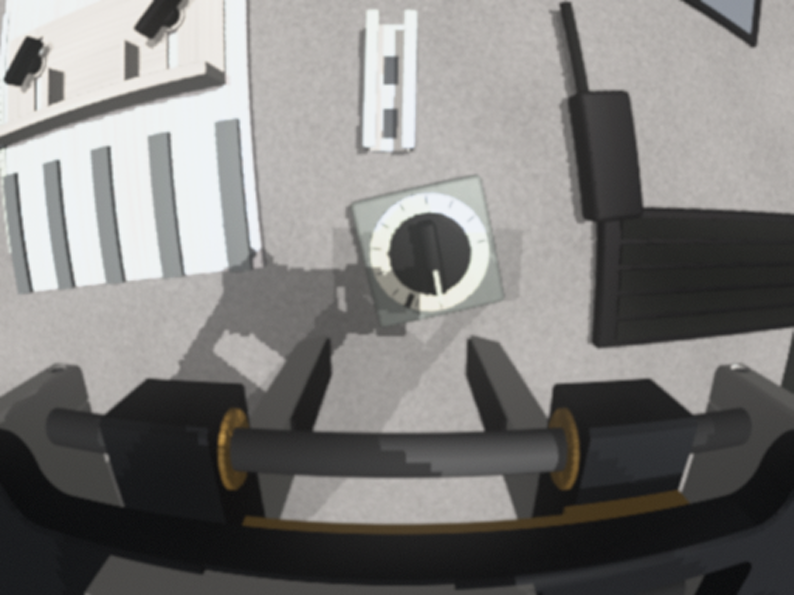

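Run:
```python
from h import *
W=lambda P,z:world('wrist',[((x+.5)/1.55-.5,(y+.5)/1.55-.5) for x,y in P],z)
c=W([(430,253)],.050)[0];r=W([(430,252)],.046)[0];p=W([(440,293),(434,270)],[.05,.083]);t=W([(410,300)],.046)[0]
b=W([(427,227),(435,276),(415,225),(439,225)],.083)
print('c',c,r,'ptr',p,'tab',t,np.linalg.norm(t-r),np.linalg.norm(p[0]-c),'bar',b)
a=lambda d:np.arctan2(d[1],d[0])
print('ptr ang',a(p[0]-c),'tab ang',a(t-r))
s=W([(367,10),(416,10),(414,150),(364,149)],.041);print('strut',s,s.mean(0),a(s[0]-s[3]),a(s[1]-s[2]))
J,Wd=jigset((.5579,.009),.069)
for n,P in (('l',[(27,50)]),('r',[(158,16)])):print(n,W(P,.05))
save('wrist','w9.png',(215,105,345,215),6)
```

```text
c [ 0.4375 -0.3139  0.05  ] [ 0.4378 -0.3142  0.046 ] ptr [[ 0.4043 -0.3227  0.05  ]
 [ 0.4294 -0.3148  0.083 ]] tab [ 0.3973 -0.298   0.046 ] 0.043528204539129735 0.034354723614673434 bar [[ 0.4614 -0.3092  0.083 ]
 [ 0.4249 -0.3156  0.083 ]
 [ 0.4628 -0.3005  0.083 ]
 [ 0.4629 -0.318   0.083 ]]
ptr ang -2.884598790777724 tab ang 2.761199403999361
strut [[ 0.6442 -0.2623  0.041 ]
 [ 0.6439 -0.303   0.041 ]
 [ 0.5212 -0.301   0.041 ]
 [ 0.5222 -0.2605  0.041 ]] [ 0.5829 -0.2817  0.041 ] -0.014957556677871464 -0.016298530294756475
l [[0.6646 0.0961 0.05  ]]
r [[ 0.6594 -0.0737  0.05  ]]
```

View pics/w9.png

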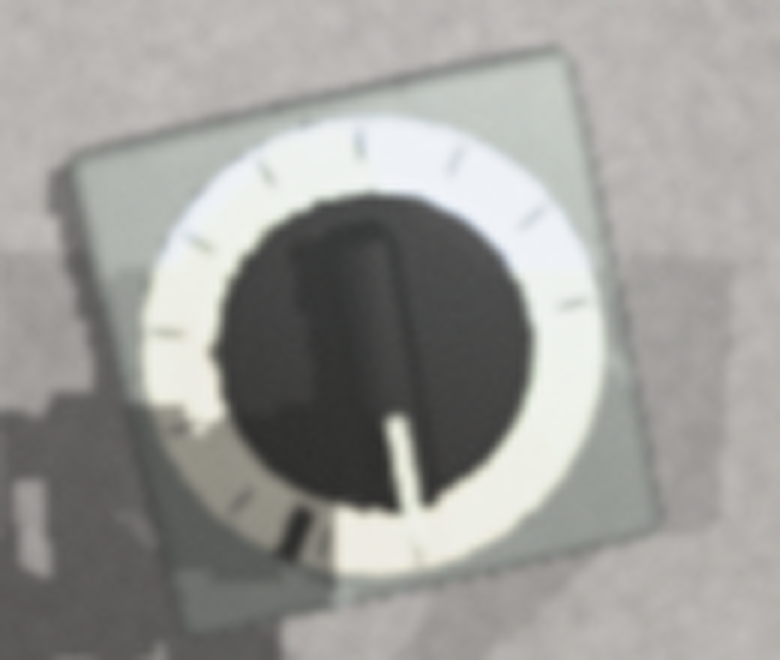

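The knobs both look equally turned. The dial's pointer is at (412,520) in the crop and the tab at (296,535), so it needs about 0.62 rad clockwise. Strut B is at (0.583,−0.282) with yaw −0.015. I'll do the dial now since I'm above it.

Request:
arm_command:
  increments:
    - {"slide": [0.016, -0.026, -0.05], "yaw": 0.16, "gripper": 0.5}
    - {"slide": [0.016, -0.026, -0.1], "yaw": 0.24, "gripper": 0.5}
    - {"slide": [0.016, -0.026, -0.14], "yaw": 0.24, "gripper": 0.5}
    - {"slide": [0.016, -0.026, -0.157], "yaw": 0.24, "gripper": 0.5}
    - {"slide": [0.016, -0.026, -0.157], "yaw": 0.24, "gripper": 0}
    - {"slide": [0.016, -0.026, -0.157], "yaw": 0.24, "gripper": 0}
    - {"slide": [0.016, -0.026, -0.157], "yaw": 0.24, "gripper": 0}
    - {"slide": [0.016, -0.026, -0.157], "yaw": 0.24, "gripper": 0}
  grip_force: 25

```text
time_s: 18.08
ee_pos: [0.4369, -0.3146, 0.0592]
eef_rot: [3.141, -0.001, 0.24]
force: [-0.1, -0.0, -0.1]
grip_width: 0.0106
```

Request:
arm_command:
  increments:
    - {"slide": [0, 0, 0], "yaw": 0, "gripper": 0}
    - {"slide": [0, 0, 0], "yaw": 0, "gripper": 0}

```text
time_s: 18.32
ee_pos: [0.4369, -0.3146, 0.059]
eef_rot: [3.141, -0.001, 0.24]
force: [0.8, 0.4, 5.3]
grip_width: 0.0005
```

Run:
```python
from h import *
shot('wrist'); shot('scene'); shot('top')
q=pix('scene',[[.4376,-.314,.07]])[0];print(q,pix('wrist',[[.4376,-.314,.07]]))
x,y=map(int,q)
def cr(n,x0,y0,w,h,s):
    im=np.load(n+'.npz')['color'][max(y0,0):y0+h,max(x0,0):x0+w,::-1]; return cv2.resize(im,None,fx=s,fy=s,interpolation=cv2.INTER_CUBIC)
a=cr('scene',x-50,y-50,100,100,4);b=cr('wrist',160,150,200,200,2)
cv2.imwrite('pics/c10.png',np.hstack([a,b]))
o=readout.get_obs();print(o['ee_pos'],o['force'],o['moment'],o['grip_width'])
```

```text
[205.3392 151.8844] [[255.997  221.5149]]
[ 0.4369 -0.3146  0.0589] [-0.7401 -0.0584  6.0207] [ 0.0505  0.0626 -0.0353] 0.0007565107425557588
```

View pics/c10.png

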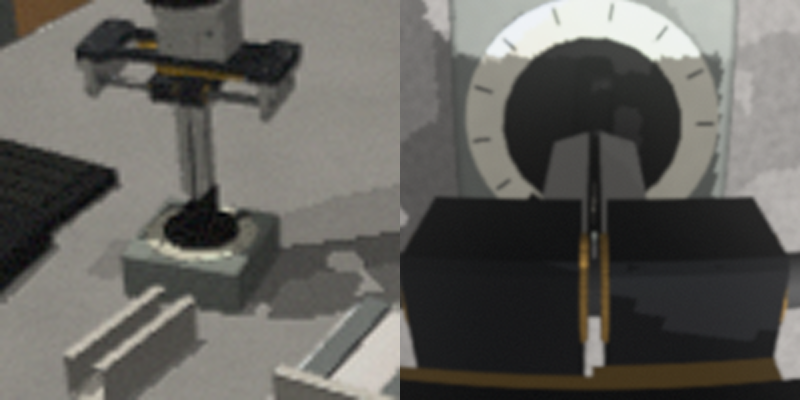

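Request:
arm_command:
  increments:
    - {"slide": [0, 0, 0], "yaw": 0, "gripper": 0.5}
    - {"slide": [0, 0, 0], "yaw": 0, "gripper": 0.5}
    - {"slide": [0, 0, 0], "yaw": 0, "gripper": 0.5}
    - {"slide": [0, 0, 0], "yaw": 0, "gripper": 0.5}
    - {"slide": [0, 0, 0], "yaw": 0, "gripper": 0.5}

```text
time_s: 19.1
ee_pos: [0.4365, -0.3142, 0.0582]
eef_rot: [-3.141, 0.0, 0.24]
force: [0.2, 0.1, 1.0]
grip_width: 0.0453
```

Request:
arm_command:
  increments:
    - {"slide": [0, 0, 0], "yaw": 0, "gripper": 0.15}
    - {"slide": [0, 0, 0], "yaw": 0, "gripper": 0.15}
    - {"slide": [0, 0, 0], "yaw": 0, "gripper": 0.15}
    - {"slide": [0, 0, 0], "yaw": 0, "gripper": 0.15}
    - {"slide": [0, 0, 0], "yaw": 0, "gripper": 0.15}

```text
time_s: 19.73
ee_pos: [0.4366, -0.3143, 0.0584]
eef_rot: [-3.141, 0.0, 0.24]
force: [-0.4, 0.8, -0.2]
grip_width: 0.0142
```

Request:
arm_command:
  increments:
    - {"slide": [0, 0, 0], "yaw": 0, "gripper": 0.1}
    - {"slide": [0, 0, 0], "yaw": 0, "gripper": 0.1}

```text
time_s: 19.98
ee_pos: [0.4368, -0.3146, 0.0589]
eef_rot: [3.141, -0.0, 0.24]
force: [-1.6, 0.2, 5.3]
grip_width: 0.0094
```

Run:
```python
from h import *
o=readout.get_obs();print(o['ee_pos'],o['force'],o['moment'],o['grip_width'])
```

```text
[ 0.4368 -0.3146  0.0589] [-1.644   0.209   5.2568] [0.2173 0.3117 0.0606] 0.009409494851537654
```

Request:
arm_command:
  increments:
    - {"slide": [0, 0, 0], "yaw": 0, "gripper": 0.4}
    - {"slide": [0, 0, 0], "yaw": 0, "gripper": 0.4}
    - {"slide": [0, 0, 0], "yaw": 0, "gripper": 0.4}
    - {"slide": [0, 0, -0.0055], "yaw": 0, "gripper": 0.4}
    - {"slide": [0, 0, -0.0055], "yaw": 0, "gripper": 0.1}
    - {"slide": [0, 0, -0.0055], "yaw": 0, "gripper": 0.1}
    - {"slide": [0, 0, -0.0055], "yaw": 0, "gripper": 0.1}
    - {"slide": [0, 0, -0.0055], "yaw": 0, "gripper": 0.1}

```text
time_s: 20.98
ee_pos: [0.4365, -0.314, 0.053]
eef_rot: [-3.141, 0.0, 0.24]
force: [-0.3, 4.5, 1.9]
grip_width: 0.0129
```

Request:
arm_command:
  increments:
    - {"slide": [0, 0, 0], "yaw": 0, "gripper": 0.1}
    - {"slide": [0, 0, 0], "yaw": 0, "gripper": 0.05}

```text
time_s: 21.22
ee_pos: [0.4365, -0.3141, 0.0529]
eef_rot: [-3.141, 0.0, 0.24]
force: [-1.2, 4.6, 2.9]
grip_width: 0.0126
```

Run:
```python
from h import *
o=readout.get_obs();print(o['ee_pos'],o['eef_rot'],o['force'],o['moment'],o['grip_width'])
```

```text
[ 0.4365 -0.3141  0.0529] [-3.1409  0.0002  0.2399] [-1.1991  4.5713  2.861 ] [0.9988 0.3213 0.0148] 0.012637406253197826
```

It's held at 12.6 mm, so the earlier try was too high. Now I'll turn it.

Request:
arm_command:
  increments:
    - {"slide": [0, 0, 0], "yaw": -0.12, "gripper": 0.05}
    - {"slide": [0, 0, 0], "yaw": -0.24, "gripper": 0.05}
    - {"slide": [0, 0, 0], "yaw": -0.36, "gripper": 0.05}
    - {"slide": [0, 0, 0], "yaw": -0.48, "gripper": 0.05}
    - {"slide": [0, 0, 0], "yaw": -0.6, "gripper": 0.05}
    - {"slide": [0, 0, 0], "yaw": -0.62, "gripper": 0.05}
    - {"slide": [0, 0, 0], "yaw": -0.62, "gripper": 0.05}

```text
time_s: 22.1
ee_pos: [0.4365, -0.3136, 0.053]
eef_rot: [-3.14, 0.001, -0.38]
force: [-2.8, 8.0, 3.7]
grip_width: 0.0126
```

Request:
arm_command:
  increments:
    - {"slide": [0, 0, 0], "yaw": 0, "gripper": 0.6}
    - {"slide": [0, 0, 0], "yaw": 0, "gripper": 0.6}
    - {"slide": [0, 0, 0], "yaw": 0, "gripper": 0.6}
    - {"slide": [0, 0, 0.06], "yaw": 0, "gripper": 0.6}
    - {"slide": [0, 0, 0.1], "yaw": 0.1, "gripper": 0.6}
    - {"slide": [-0.01, 0.01, 0.13], "yaw": 0.28, "gripper": 0.6}
    - {"slide": [-0.01, 0.015, 0.15], "yaw": 0.36, "gripper": 0.6}
    - {"slide": [-0.01, 0.015, 0.15], "yaw": 0.36, "gripper": 0.6}

```text
time_s: 23.1
ee_pos: [0.4271, -0.2997, 0.2041]
eef_rot: [3.14, -0.002, -0.021]
force: [0.2, -0.8, -0.5]
grip_width: 0.0564
```

Run:
```python
from h import *
shot('wrist')
o=readout.get_obs();print(o['ee_pos'],o['eef_rot'],o['grip_width'])
q=pix('wrist',[[.4376,-.314,.05]])[0];print(q)
x,y=map(int,q);print(x-60,y-55);save('wrist','w11.png',(x-60,y-55,x+60,y+55),6)
```

```text
[ 0.4267 -0.2995  0.2028] [ 3.1411 -0.0005 -0.022 ] 0.056505001886557424
[267.9263 169.1018]
207 114
```

View pics/w11.png

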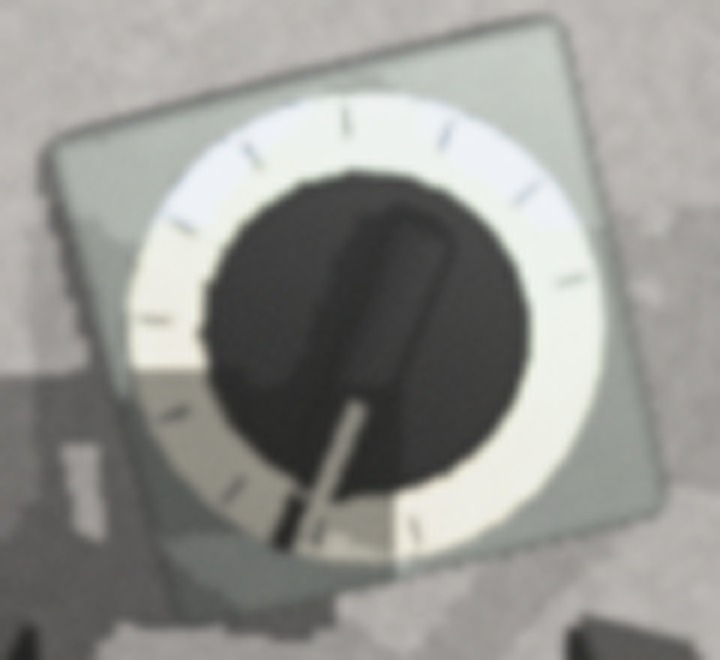

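Run:
```python
from h import *
W=lambda P,z:world('wrist',[((x+.5)/6-.5+207,(y+.5)/6-.5+114) for x,y in P],z)
S=W([(205,333),(530,333),(367,172),(367,495)],.051);R=W([(127,327),(604,327),(365,93),(365,562)],.0455)
print(S,R)
a=lambda d:np.arctan2(d[1],d[0])
cs=np.array([(S[2]+S[3])[0],(S[0]+S[1])[1]])/2;cr=np.array([(R[2]+R[3])[0],(R[0]+R[1])[1]])/2
print(cs,cr)
for c in(cs,cr):
  print('ptr',a(W([(310,512)],.051)[0,:2]-c),'tab',a(W([(289,523)],.0455)[0,:2]-c), 'tab dist',np.linalg.norm(W([(289,523)],.0455)[0,:2]-c),np.linalg.norm(W([(310,512)],.051)[0,:2]-c))
b=W([(455,235),(400,395)],.083);print('bar edge',a(b[1]-b[0]))
p=W([(358,402),(310,512)],[.083,.051]);print('line bar top',p, a(p[1]-p[0]))
```

```text
[[ 0.4385 -0.2809  0.051 ]
 [ 0.4372 -0.347   0.051 ]
 [ 0.4705 -0.3142  0.051 ]
 [ 0.4039 -0.3133  0.051 ]] [[ 0.4393 -0.2645  0.0455]
 [ 0.4374 -0.3633  0.0455]
 [ 0.4862 -0.3143  0.0455]
 [ 0.3879 -0.3129  0.0455]]
[ 0.4372 -0.314 ] [ 0.437  -0.3139]
ptr 2.8130234936702094 tab 2.744349347689205 tab dist 0.04381909488034576 0.038722021073873736
ptr 2.8131580041542623 tab 2.7442041685554304 tab dist 0.04365138539936313 0.03855427193326993
bar edge 2.8043841474418474
line bar top [[ 0.43   -0.3107  0.083 ]
 [ 0.4006 -0.3015  0.051 ]] 2.8361262781413736
```

Request:
arm_command:
  increments:
    - {"slide": [0.0105, -0.0145, -0.05], "yaw": -0.16, "gripper": 0.45}
    - {"slide": [0.0105, -0.0145, -0.1], "yaw": -0.31, "gripper": 0.45}
    - {"slide": [0.0105, -0.0145, -0.14], "yaw": -0.31, "gripper": 0.45}
    - {"slide": [0.0105, -0.0145, -0.15], "yaw": -0.31, "gripper": 0.45}
    - {"slide": [0.0105, -0.0145, -0.15], "yaw": -0.31, "gripper": 0.1}
    - {"slide": [0.0105, -0.0145, -0.15], "yaw": -0.31, "gripper": 0.1}
    - {"slide": [0.0105, -0.0145, -0.15], "yaw": -0.31, "gripper": 0.05}
    - {"slide": [0.0105, -0.0145, -0.15], "yaw": -0.31, "gripper": 0.05}

```text
time_s: 24.15
ee_pos: [0.4377, -0.3139, 0.054]
eef_rot: [3.142, -0.002, -0.33]
force: [0.0, 3.3, 6.4]
grip_width: 0.0125
```

Request:
arm_command:
  increments:
    - {"slide": [0, 0, 0], "yaw": 0, "gripper": 0.05}
    - {"slide": [0, 0, 0], "yaw": 0, "gripper": 0.05}
    - {"slide": [0, 0, 0], "yaw": -0.04, "gripper": 0.05}
    - {"slide": [0, 0, 0], "yaw": -0.075, "gripper": 0.05}
    - {"slide": [0, 0, 0], "yaw": -0.075, "gripper": 0.05}

```text
time_s: 24.78
ee_pos: [0.4377, -0.3139, 0.054]
eef_rot: [3.142, -0.002, -0.406]
force: [0.3, 2.8, 7.1]
grip_width: 0.0127
```

Request:
arm_command:
  increments:
    - {"slide": [0, 0, 0], "yaw": 0, "gripper": 0.6}
    - {"slide": [0, 0, 0], "yaw": 0, "gripper": 0.6}
    - {"slide": [0, 0, 0], "yaw": 0, "gripper": 0.6}
    - {"slide": [0, 0, 0.06], "yaw": 0, "gripper": 0.6}
    - {"slide": [0, 0, 0.1], "yaw": 0.1, "gripper": 0.6}
    - {"slide": [-0.01, 0.01, 0.13], "yaw": 0.28, "gripper": 0.6}
    - {"slide": [-0.01, 0.015, 0.15], "yaw": 0.4, "gripper": 0.6}
    - {"slide": [-0.01, 0.015, 0.15], "yaw": 0.4, "gripper": 0.6}

```text
time_s: 25.78
ee_pos: [0.4275, -0.2991, 0.2041]
eef_rot: [3.14, -0.002, -0.006]
force: [-0.1, 0.4, 0.1]
grip_width: 0.0568
```

Run:
```python
from h import *
c=shot('wrist')
o=readout.get_obs();print(o['ee_pos'],o['eef_rot'],o['grip_width'])
g=cv2.cvtColor(c['color'],cv2.COLOR_RGB2GRAY)
q=pix('wrist',[[.4371,-.314,.0455]])[0]
# unwrap scale ring & skirt around axis: brightness by world angle
for r,z in((.034,.051),(.030,.051),(.026,.051),(.043,.0455),(.046,.0455)):
    A=np.arange(2.5,3.1,.02);P=np.c_[.4371+r*np.cos(A),-.314+r*np.sin(A),np.full(len(A),z)]
    uv=pix('wrist',P).astype(np.float32);v=cv2.remap(g,uv[:,:1],uv[:,1:],cv2.INTER_LINEAR).ravel()
    print(r,' '.join(f'{a:.2f}:{b}' for a,b in zip(A,v)))
```

```text
[ 0.4271 -0.2989  0.2027] [ 3.1412 -0.0003 -0.0078] 0.056048486156255406
0.034 2.50:111 2.52:111 2.54:113 2.56:114 2.58:113 2.60:108 2.62:102 2.64:93 2.66:85 2.68:81 2.70:79 2.72:83 2.74:92 2.76:105 2.78:121 2.80:130 2.82:134 2.84:126 2.86:114 2.88:99 2.90:83 2.92:77 2.94:73 2.96:77 2.98:83 3.00:94 3.02:103 3.04:110 3.06:116 3.08:120 3.10:123
0.03 2.50:42 2.52:42 2.54:42 2.56:42 2.58:42 2.60:41 2.62:41 2.64:42 2.66:42 2.68:44 2.70:49 2.72:58 2.74:69 2.76:88 2.78:108 2.80:119 2.82:130 2.84:127 2.86:119 2.88:105 2.90:86 2.92:70 2.94:57 2.96:48 2.98:46 3.00:45 3.02:43 3.04:42 3.06:43 3.08:44 3.10:44
0.026 2.50:42 2.52:42 2.54:42 2.56:42 2.58:42 2.60:42 2.62:43 2.64:44 2.66:43 2.68:44 2.70:48 2.72:55 2.74:67 2.76:82 2.78:96 2.80:110 2.82:124 2.84:127 2.86:126 2.88:121 2.90:108 2.92:95 2.94:81 2.96:67 2.98:57 3.00:51 3.02:46 3.04:45 3.06:44 3.08:44 3.10:43
0.043 2.50:140 2.52:141 2.54:142 2.56:142 2.58:141 2.60:142 2.62:140 2.64:136 2.66:121 2.68:102 2.70:74 2.72:60 2.74:56 2.76:75 2.78:98 2.80:119 2.82:131 2.84:137 2.86:134 2.88:130 2.90:129 2.92:139 2.94:146 2.96:151 2.98:150 3.00:149 3.02:149 3.04:148 3.06:147 3.08:145 3.10:143
0.046 2.50:140 2.52:140 2.54:140 2.56:141 2.58:140 2.60:140 2.62:141 2.64:138 2.66:128 2.68:111 2.70:84 2.72:61 2.74:48 2.76:50 2.78:68 2.80:96 2.82:122 2.84:134 2.86:135 2.88:131 2.90:138 2.92:151 2.94:166 2.96:174 2.98:177 3.00:178 3.02:178 3.04:175 3.06:173 3.08:172 3.10:172
```

Request:
arm_command:
  increments:
    - {"slide": [0.01, -0.015, -0.05], "yaw": -0.16, "gripper": 0.45}
    - {"slide": [0.01, -0.015, -0.1], "yaw": -0.32, "gripper": 0.45}
    - {"slide": [0.01, -0.015, -0.14], "yaw": -0.32, "gripper": 0.45}
    - {"slide": [0.01, -0.015, -0.152], "yaw": -0.32, "gripper": 0.45}
    - {"slide": [0.01, -0.015, -0.152], "yaw": -0.32, "gripper": 0.1}
    - {"slide": [0.01, -0.015, -0.152], "yaw": -0.32, "gripper": 0.1}
    - {"slide": [0.01, -0.015, -0.152], "yaw": -0.32, "gripper": 0.05}
    - {"slide": [0.01, -0.015, -0.152], "yaw": -0.32, "gripper": 0.05}
  grip_force: 40

```text
time_s: 26.82
ee_pos: [0.4377, -0.3139, 0.0521]
eef_rot: [3.141, -0.002, -0.325]
force: [0.5, 3.1, 6.1]
grip_width: 0.0124
```

Request:
arm_command:
  increments:
    - {"slide": [0, 0, 0], "yaw": 0, "gripper": 0.05}
    - {"slide": [0, 0, 0], "yaw": 0, "gripper": 0.05}
    - {"slide": [0, 0, 0], "yaw": -0.06, "gripper": 0.05}
    - {"slide": [0, 0, 0], "yaw": -0.1, "gripper": 0.05}
    - {"slide": [0, 0, 0], "yaw": -0.1, "gripper": 0.05}

```text
time_s: 27.45
ee_pos: [0.4377, -0.314, 0.0521]
eef_rot: [3.142, -0.002, -0.426]
force: [0.2, 3.3, 7.2]
grip_width: 0.0126
```

```bash
cat >> h.py <<'E'
def dialcheck(cam='wrist',c=(.4371,-.314)):
    im=shot(cam)['color'];g=cv2.cvtColor(im,cv2.COLOR_RGB2GRAY).astype(np.float32);A=np.arange(2.3,3.2,.005);o=[]
    for r,z in((.030,.051),(.033,.051),(.043,.0455),(.046,.0455)):
        P=np.c_[c[0]+r*np.cos(A),c[1]+r*np.sin(A),np.full(len(A),z)]
        uv=pix(cam,P).astype(np.float32);v=cv2.remap(g,uv[:,:1],uv[:,1:],cv2.INTER_LINEAR).ravel()
        if r<.04: w=np.clip(v-80,0,None)*(np.abs(A-A[np.argmax(np.where(r<.032,v,0) if r<.032 else v)])<.15)
        else: w=np.clip(100-v,0,None)
        o.append((r,(w*A).sum()/max(w.sum(),1),w.max()))
    return o
E
python3 - <<'E'
from h import *
o=readout.get_obs();print(o['ee_pos'],o['eef_rot'],o['force'],o['moment'],o['grip_width'])
E
```

```text
[ 0.4377 -0.314   0.0521] [ 3.1415 -0.0018 -0.4258] [0.1983 3.3354 7.2226] [ 0.5863 -0.0619  0.0261] 0.012588681713458989
```

Request:
arm_command:
  increments:
    - {"slide": [0, 0, 0], "yaw": 0, "gripper": 0.6}
    - {"slide": [0, 0, 0], "yaw": 0, "gripper": 0.6}
    - {"slide": [0, 0, 0], "yaw": 0, "gripper": 0.6}
    - {"slide": [0, 0, 0.06], "yaw": 0, "gripper": 0.6}
    - {"slide": [0, 0, 0.1], "yaw": 0.1, "gripper": 0.6}
    - {"slide": [-0.01, 0.01, 0.13], "yaw": 0.28, "gripper": 0.6}
    - {"slide": [-0.01, 0.015, 0.15], "yaw": 0.42, "gripper": 0.6}
    - {"slide": [-0.01, 0.015, 0.15], "yaw": 0.42, "gripper": 0.6}

```text
time_s: 28.45
ee_pos: [0.4275, -0.2991, 0.2021]
eef_rot: [3.14, -0.002, -0.006]
force: [-0.7, 0.1, -0.9]
grip_width: 0.0561
```

Run:
```python
from h import *
for x in dialcheck(): print(x)
g=cv2.cvtColor(np.load('wrist.npz')['color'],cv2.COLOR_RGB2GRAY)
for r,z in((.034,.051),(.026,.051),(.043,.0455)):
    A=np.arange(2.5,3.1,.03);P=np.c_[.4371+r*np.cos(A),-.314+r*np.sin(A),np.full(len(A),z)]
    uv=pix('wrist',P).astype(np.float32);v=cv2.remap(g,uv[:,:1],uv[:,1:],cv2.INTER_LINEAR).ravel()
    print(r,' '.join(f'{a:.2f}:{b}' for a,b in zip(A,v)))
print(readout.get_obs()['eef_rot'])
```

```text
(0.03, np.float64(2.801581723783828), np.float32(47.996094))
(0.033, np.float64(2.7887715356317906), np.float32(49.9375))
(0.043, np.float64(2.7194255729278125), np.float32(21.19629))
(0.046, np.float64(2.7413077119447524), np.float32(53.109375))
0.034 2.50:111 2.53:112 2.56:109 2.59:107 2.62:97 2.65:87 2.68:84 2.71:90 2.74:112 2.77:129 2.80:129 2.83:114 2.86:90 2.89:72 2.92:70 2.95:80 2.98:94 3.01:103 3.04:109 3.07:112 3.10:113
0.026 2.50:41 2.53:42 2.56:42 2.59:42 2.62:43 2.65:44 2.68:50 2.71:65 2.74:86 2.77:111 2.80:124 2.83:130 2.86:119 2.89:101 2.92:77 2.95:60 2.98:49 3.01:45 3.04:44 3.07:44 3.10:45
0.043 2.50:141 2.53:142 2.56:142 2.59:141 2.62:140 2.65:132 2.68:109 2.71:79 2.74:87 2.77:112 2.80:130 2.83:137 2.86:130 2.89:120 2.92:134 2.95:150 2.98:154 3.01:156 3.04:155 3.07:149 3.10:144
[ 3.1412 -0.0004 -0.0082]
```

Request:
arm_command:
  increments:
    - {"slide": [-0.059, -0.015, -0.03], "yaw": 0.008, "gripper": 0.6}
    - {"slide": [-0.059, -0.015, -0.03], "yaw": 0.008, "gripper": 0.6}
    - {"slide": [-0.059, -0.015, -0.03], "yaw": 0.008, "gripper": 0.6}

```text
time_s: 28.88
ee_pos: [0.3682, -0.3141, 0.1706]
eef_rot: [-3.141, 0.0, -0.0]
force: [0.6, 0.6, 0.1]
grip_width: 0.0563
```

Run:
```python
from h import *
c=shot('wrist');g=cv2.cvtColor(c['color'],cv2.COLOR_RGB2GRAY)
print(-cv2.Rodrigues(c['rvec'])[0].T@c['tvec'].ravel())
for z in(.0455,.051,.083):print(pix('wrist',[[.4371,-.314,z]]))
for r,z in((.015,.083),(.02,.083),(.025,.083),(.03,.051),(.034,.051),(.036,.051),(.038,.0455),(.043,.0455),(.046,.0455)):
    A=np.arange(2.4,3.1,.03);P=np.c_[.4371+r*np.cos(A),-.314+r*np.sin(A),np.full(len(A),z)]
    uv=pix('wrist',P).astype(np.float32);v=cv2.remap(g,uv[:,:1],uv[:,1:],cv2.INTER_LINEAR).ravel()
    print(r,' '.join(f'{a:.2f}:{b}' for a,b in zip(A,v)))
save('wrist','w12.png',(205,150,305,240),8)
```

```text
[ 0.4366 -0.3143  0.3744]
[[256.5607 120.897 ]]
[[256.5558 120.8891]]
[[256.524  120.8373]]
0.015 2.40:66 2.43:74 2.46:85 2.49:106 2.52:136 2.55:170 2.58:199 2.61:220 2.64:234 2.67:235 2.70:234 2.73:219 2.76:199 2.79:171 2.82:138 2.85:108 2.88:89 2.91:72 2.94:67 2.97:62 3.00:61 3.03:62 3.06:63 3.09:63
0.02 2.40:58 2.43:61 2.46:65 2.49:73 2.52:94 2.55:125 2.58:170 2.61:207 2.64:227 2.67:235 2.70:227 2.73:202 2.76:165 2.79:123 2.82:85 2.85:71 2.88:61 2.91:59 2.94:58 2.97:58 3.00:62 3.03:65 3.06:67 3.09:68
0.025 2.40:58 2.43:58 2.46:59 2.49:61 2.52:69 2.55:93 2.58:137 2.61:188 2.64:224 2.67:235 2.70:220 2.73:181 2.76:128 2.79:86 2.82:64 2.85:59 2.88:59 2.91:60 2.94:62 2.97:66 3.00:68 3.03:67 3.06:67 3.09:67
0.03 2.40:60 2.43:59 2.46:58 2.49:57 2.52:61 2.55:76 2.58:121 2.61:180 2.64:222 2.67:234 2.70:215 2.73:166 2.76:111 2.79:69 2.82:58 2.85:59 2.88:61 2.91:63 2.94:65 2.97:65 3.00:66 3.03:67 3.06:66 3.09:67
0.034 2.40:173 2.43:179 2.46:181 2.49:174 2.52:168 2.55:173 2.58:184 2.61:208 2.64:228 2.67:235 2.70:230 2.73:217 2.76:203 2.79:196 2.82:194 2.85:198 2.88:202 2.91:193 2.94:182 2.97:
[... 223 characters left out ...]
36 3.00:236 3.03:237 3.06:237 3.09:237
0.038 2.40:240 2.43:238 2.46:231 2.49:215 2.52:210 2.55:220 2.58:229 2.61:228 2.64:230 2.67:221 2.70:194 2.73:157 2.76:144 2.79:173 2.82:216 2.85:234 2.88:237 2.91:237 2.94:237 2.97:238 3.00:238 3.03:237 3.06:237 3.09:238
0.043 2.40:223 2.43:214 2.46:232 2.49:239 2.52:237 2.55:233 2.58:234 2.61:236 2.64:232 2.67:191 2.70:114 2.73:69 2.76:84 2.79:156 2.82:217 2.85:227 2.88:207 2.91:210 2.94:230 2.97:236 3.00:237 3.03:237 3.06:237 3.09:237
0.046 2.40:230 2.43:223 2.46:231 2.49:236 2.52:236 2.55:236 2.58:236 2.61:235 2.64:230 2.67:191 2.70:116 2.73:67 2.76:83 2.79:160 2.82:221 2.85:230 2.88:212 2.91:214 2.94:232 2.97:236 3.00:237 3.03:238 3.06:237 3.09:238
```

Directly overhead there is no parallax: the pointer is at 2.667 rad and the tab at 2.74. The dial is slightly too far clockwise, so I'll bring it back 0.075.

Request:
arm_command:
  increments:
    - {"slide": [0.04, 0, 0], "yaw": -0.16, "gripper": 0.45}
    - {"slide": [0.069, 0, 0], "yaw": -0.32, "gripper": 0.45}
    - {"slide": [0.069, 0, -0.05], "yaw": -0.43, "gripper": 0.45}
    - {"slide": [0.069, 0, -0.1], "yaw": -0.43, "gripper": 0.45}
    - {"slide": [0.069, 0, -0.118], "yaw": -0.43, "gripper": 0.45}
    - {"slide": [0.069, 0, -0.118], "yaw": -0.43, "gripper": 0.1}
    - {"slide": [0.069, 0, -0.118], "yaw": -0.43, "gripper": 0.1}
    - {"slide": [0.069, 0, -0.118], "yaw": -0.43, "gripper": 0.05}

```text
time_s: 29.92
ee_pos: [0.4378, -0.3142, 0.0541]
eef_rot: [3.141, -0.002, -0.427]
force: [0.1, -0.1, 1.1]
grip_width: 0.0155
```

Request:
arm_command:
  increments:
    - {"slide": [0, 0, 0], "yaw": 0, "gripper": 0.05}
    - {"slide": [0, 0, 0], "yaw": 0, "gripper": 0.05}
    - {"slide": [0, 0, 0], "yaw": 0, "gripper": 0.05}
    - {"slide": [0, 0, 0], "yaw": 0.04, "gripper": 0.05}
    - {"slide": [0, 0, 0], "yaw": 0.075, "gripper": 0.05}
    - {"slide": [0, 0, 0], "yaw": 0.075, "gripper": 0.05}

```text
time_s: 30.68
ee_pos: [0.4378, -0.314, 0.054]
eef_rot: [3.141, -0.002, -0.352]
force: [1.2, 3.4, 6.5]
grip_width: 0.0121
```

Request:
arm_command:
  increments:
    - {"slide": [0, 0, 0], "yaw": 0, "gripper": 0.6}
    - {"slide": [0, 0, 0], "yaw": 0, "gripper": 0.6}
    - {"slide": [0, 0, 0], "yaw": 0, "gripper": 0.6}
    - {"slide": [0, 0, 0.06], "yaw": 0, "gripper": 0.6}
    - {"slide": [0, 0, 0.118], "yaw": 0.1, "gripper": 0.6}
    - {"slide": [-0.06, 0, 0.118], "yaw": 0.28, "gripper": 0.6}
    - {"slide": [-0.069, 0, 0.118], "yaw": 0.355, "gripper": 0.6}
    - {"slide": [-0.069, 0, 0.118], "yaw": 0.355, "gripper": 0.6}

```text
time_s: 31.68
ee_pos: [0.3677, -0.3141, 0.1712]
eef_rot: [3.141, -0.0, 0.001]
force: [0.8, 0.9, 0.8]
grip_width: 0.0563
```

Run:
```python
from h import *
c=shot('wrist');g=cv2.cvtColor(c['color'],cv2.COLOR_RGB2GRAY)
print(-cv2.Rodrigues(c['rvec'])[0].T@c['tvec'].ravel())
for r,z in((.02,.083),(.03,.051),(.034,.051),(.043,.0455),(.046,.0455)):
    A=np.arange(2.4,3.1,.03);P=np.c_[.4371+r*np.cos(A),-.314+r*np.sin(A),np.full(len(A),z)]
    uv=pix('wrist',P).astype(np.float32);v=cv2.remap(g,uv[:,:1],uv[:,1:],cv2.INTER_LINEAR).ravel()
    print(r,' '.join(f'{a:.2f}:{b}' for a,b in zip(A,v)))
shot('top')
# knobs, strut check from the top image: bright strut region
```

```text
[ 0.436  -0.314   0.3751]
0.02 2.40:59 2.43:58 2.46:58 2.49:59 2.52:62 2.55:64 2.58:71 2.61:88 2.64:125 2.67:165 2.70:206 2.73:227 2.76:236 2.79:227 2.82:210 2.85:169 2.88:128 2.91:91 2.94:73 2.97:62 3.00:60 3.03:59 3.06:61 3.09:63
0.03 2.40:62 2.43:60 2.46:60 2.49:59 2.52:58 2.55:58 2.58:58 2.61:59 2.64:71 2.67:105 2.70:167 2.73:212 2.76:232 2.79:226 2.82:182 2.85:122 2.88:79 2.91:60 2.94:58 2.97:61 3.00:63 3.03:65 3.06:66 3.09:67
0.034 2.40:188 2.43:176 2.46:172 2.49:168 2.52:166 2.55:164 2.58:168 2.61:172 2.64:177 2.67:174 2.70:188 2.73:223 2.76:235 2.79:234 2.82:221 2.85:211 2.88:207 2.91:205 2.94:196 2.97:181 3.00:172 3.03:174 3.06:176 3.09:180
0.043 2.40:223 2.43:211 2.46:231 2.49:240 2.52:241 2.55:240 2.58:239 2.61:238 2.64:233 2.67:194 2.70:117 2.73:70 2.76:84 2.79:151 2.82:216 2.85:227 2.88:207 2.91:211 2.94:230 2.97:237 3.00:237 3.03:237 3.06:238 3.09:238
0.046 2.40:226 2.43:216 2.46:232 2.49:238 2.52:238 2.55:237 2.58:236 2.61:235 2.64:228 2.67:185 2.70:111 2.73:68 2.76:86 2.79:164 2.82:222 2.85:230 2.88:212 2.91:216 2.94:232 2.97:236 3.00:237 3.03:237 3.06:238 3.09:237
```

Request:
arm_command:
  increments:
    - {"slide": [0.06, 0.02, 0.03], "yaw": 0, "gripper": 0.8}
    - {"slide": [0.12, 0.032, 0.03], "yaw": 0, "gripper": 0.8}
    - {"slide": [0.147, 0.032, 0.03], "yaw": 0, "gripper": 0.8}
    - {"slide": [0.147, 0.032, 0.03], "yaw": 0, "gripper": 0.8}
    - {"slide": [0.147, 0.032, 0.03], "yaw": 0, "gripper": 0.8}

```text
time_s: 32.4
ee_pos: [0.5149, -0.2817, 0.2004]
eef_rot: [-3.141, 0.001, 0.002]
force: [-0.8, -0.9, -0.2]
grip_width: 0.075
```

```bash
cat >> h.py <<'E'
def strut(x,y,cam='wrist',z=.041,half=.11,thr=None):
    """rectify a plan view at height z (0.5 mm/px) about x,y and fit a rectangle to the bright strut"""
    c=shot(cam);g=cv2.cvtColor(c['color'],cv2.COLOR_RGB2GRAY);n=int(half*4000)
    i,j=np.mgrid[0:n,0:n];P=np.c_[(x+half-i*.0005).ravel(),(y+half-j*.0005).ravel(),np.full(n*n,z)]
    m=pix(cam,P).astype(np.float32).reshape(n,n,2);v=cv2.remap(g,m[...,0],m[...,1],cv2.INTER_LINEAR)
    t=thr or np.median(v)+45
    b=cv2.morphologyEx((v>t).astype(np.uint8),cv2.MORPH_CLOSE,np.ones((71,71)))
    k,l,s,ce=cv2.connectedComponentsWithStats(b);out=[]
    for q in range(1,k):
        if s[q,4]<5000: continue
        r=cv2.minAreaRect(np.argwhere(l==q)[:,::-1].astype(np.float32));(u,w),(a1,a2),an=r
        bx=cv2.boxPoints(r);bx=np.c_[x+half-bx[:,1]*.0005,y+half-bx[:,0]*.0005]
        e=[bx[1]-bx[0],bx[2]-bx[1]];e=max(e,key=np.linalg.norm);a=np.arctan2(e[1],e[0]);a=(a+np.pi/2)%np.pi-np.pi/2
        out.append((x+half-w*.0005,y+half-u*.0005,a,a1*.5,a2*.5))
    return np.median(v),out
E
python3 - <<'E'
from h import *
print(strut(.583,-.282)); print(readout.get_obs()['ee_pos'])
E
```

```text
(np.float64(179.0), [(0.5847647094726562, -0.2816468048095703, np.float32(-0.017239809), 40.29573440551758, 118.05142211914062)])
[ 0.5146 -0.2819  0.2007]
```

Request:
arm_command:
  increments:
    - {"slide": [0.05, 0, -0.02], "yaw": -0.017, "gripper": 0.8}
    - {"slide": [0.07, 0, -0.07], "yaw": -0.017, "gripper": 0.8}
    - {"slide": [0.07, 0, -0.12], "yaw": -0.017, "gripper": 0.8}
    - {"slide": [0.07, 0, -0.165], "yaw": -0.017, "gripper": 0.8}
    - {"slide": [0.07, 0, -0.184], "yaw": -0.017, "gripper": 0.8}
    - {"slide": [0.07, 0, -0.184], "yaw": -0.017, "gripper": 0.3}
    - {"slide": [0.07, 0, -0.184], "yaw": -0.017, "gripper": 0.3}
    - {"slide": [0.07, 0, -0.184], "yaw": -0.017, "gripper": 0.3}
  grip_force: 30

```text
time_s: 33.45
ee_pos: [0.5858, -0.2823, 0.0188]
eef_rot: [3.14, -0.002, -0.014]
force: [0.3, -0.0, -0.2]
grip_width: 0.0487
```

Request:
arm_command:
  increments:
    - {"slide": [0, 0, 0], "yaw": 0, "gripper": 0.3}
    - {"slide": [0, 0, 0], "yaw": 0, "gripper": 0.3}
    - {"slide": [0, 0, 0.03], "yaw": 0, "gripper": 0.3}
    - {"slide": [0, 0, 0.07], "yaw": 0, "gripper": 0.3}
    - {"slide": [0, 0, 0.09], "yaw": 0, "gripper": 0.3}

```text
time_s: 34.08
ee_pos: [0.5857, -0.2822, 0.1091]
eef_rot: [3.14, -0.002, -0.014]
force: [0.7, -0.3, -0.9]
grip_width: 0.0282
```

The fingers shut past the strut: it only reached 22 mm above the tips, like the missed dial grip. I'll look again and grasp deeper.

Request:
arm_command:
  increments:
    - {"slide": [-0.03, 0, 0.05], "yaw": 0, "gripper": 0.8}
    - {"slide": [-0.07, 0, 0.09], "yaw": 0.014, "gripper": 0.8}
    - {"slide": [-0.07, 0, 0.09], "yaw": 0.014, "gripper": 0.8}
    - {"slide": [-0.07, 0, 0.09], "yaw": 0.014, "gripper": 0.8}

```text
time_s: 34.58
ee_pos: [0.5151, -0.2817, 0.1959]
eef_rot: [-3.141, 0.001, -0.0]
force: [-0.2, 0.8, -0.7]
grip_width: 0.0647
```

Run:
```python
from h import *
print(strut(.583,-.282)); print(readout.get_obs()['ee_pos'],readout.get_obs()['grip_width'])
save('wrist','w13.png',None,1.5)
```

```text
(np.float64(179.0), [(0.5847578506469726, -0.2816298446655273, np.float32(-0.012657404), 40.654972076416016, 118.1677474975586)])
[ 0.5152 -0.2816  0.1953] 0.0687240024017513
```

Request:
arm_command:
  increments:
    - {"slide": [0.05, 0, -0.02], "yaw": -0.014, "gripper": 0.8}
    - {"slide": [0.069, 0, -0.07], "yaw": -0.014, "gripper": 0.8}
    - {"slide": [0.069, 0, -0.12], "yaw": -0.014, "gripper": 0.8}
    - {"slide": [0.069, 0, -0.165], "yaw": -0.014, "gripper": 0.8}
    - {"slide": [0.069, 0, -0.185], "yaw": -0.014, "gripper": 0.8}
    - {"slide": [0.069, 0, -0.185], "yaw": -0.014, "gripper": 0.3}
    - {"slide": [0.069, 0, -0.185], "yaw": -0.014, "gripper": 0.3}
    - {"slide": [0.069, 0, -0.185], "yaw": -0.014, "gripper": 0.3}
  grip_force: 40

```text
time_s: 35.62
ee_pos: [0.5849, -0.2823, 0.0137]
eef_rot: [3.14, -0.002, -0.014]
force: [-0.2, -2.1, 0.2]
grip_width: 0.0484
```

Request:
arm_command:
  increments:
    - {"slide": [0, 0, 0], "yaw": 0, "gripper": 0.3}
    - {"slide": [0, 0, 0], "yaw": 0, "gripper": 0.3}
    - {"slide": [0, 0, 0], "yaw": 0, "gripper": 0.3}
    - {"slide": [0, 0, 0], "yaw": 0, "gripper": 0.3}

```text
time_s: 36.12
ee_pos: [0.5846, -0.2821, 0.0131]
eef_rot: [3.141, -0.001, -0.014]
force: [-0.1, 0.0, 6.1]
grip_width: 0.04
```

Request:
arm_command:
  increments:
    - {"slide": [0, 0, 0], "yaw": 0, "gripper": 0.55}
    - {"slide": [0, 0, 0], "yaw": 0, "gripper": 0.55}
    - {"slide": [0, 0, -0.0025], "yaw": 0, "gripper": 0.55}
    - {"slide": [0, 0, -0.0025], "yaw": 0, "gripper": 0.3}
    - {"slide": [0, 0, -0.0025], "yaw": 0, "gripper": 0.3}
    - {"slide": [0, 0, -0.0025], "yaw": 0, "gripper": 0.3}
    - {"slide": [0, 0, -0.0025], "yaw": 0, "gripper": 0.3}

```text
time_s: 37.0
ee_pos: [0.5839, -0.2818, 0.0092]
eef_rot: [-3.141, 0.0, -0.014]
force: [-0.2, -0.0, -3.7]
grip_width: 0.0402
```

Request:
arm_command:
  increments:
    - {"slide": [0, 0, 0.02], "yaw": 0, "gripper": 0.3}
    - {"slide": [0, 0, 0.05], "yaw": 0, "gripper": 0.3}
    - {"slide": [0, 0, 0.08], "yaw": 0, "gripper": 0.3}
    - {"slide": [0, 0, 0.1], "yaw": 0, "gripper": 0.3}
    - {"slide": [0, 0, 0.1], "yaw": 0, "gripper": 0.3}

```text
time_s: 37.62
ee_pos: [0.5849, -0.2823, 0.1122]
eef_rot: [3.14, -0.004, -0.014]
force: [0.1, -0.7, -2.7]
grip_width: 0.0403
```

Request:
arm_command:
  increments:
    - {"slide": [0, 0, 0.05], "yaw": 0, "gripper": 0.3}
    - {"slide": [-0.03, 0.045, 0.05], "yaw": 0.04, "gripper": 0.3}
    - {"slide": [-0.06, 0.09, 0.05], "yaw": 0.083, "gripper": 0.3}
    - {"slide": [-0.09, 0.135, 0.05], "yaw": 0.083, "gripper": 0.3}
    - {"slide": [-0.119, 0.177, 0.05], "yaw": 0.083, "gripper": 0.3}
    - {"slide": [-0.119, 0.177, 0.05], "yaw": 0.083, "gripper": 0.3}

```text
time_s: 38.38
ee_pos: [0.4636, -0.1028, 0.1594]
eef_rot: [-3.141, 0.0, 0.071]
force: [0.8, -0.5, -2.3]
grip_width: 0.0409
```

Run:
```python
from h import *
o=readout.get_obs();print(o['ee_pos'],o['eef_rot'],o['force'],o['grip_width'])
c=shot('wrist');g=cv2.cvtColor(c['color'],cv2.COLOR_RGB2GRAY)
J,Wd=jigset((.5579,.009),.069)
for x in(-.03,-.015):
    Y=np.arange(-.170,.06,.004);P=np.c_[Wd(np.c_[np.full(len(Y),x),Y]),np.full(len(Y),.02)]
    uv=pix('wrist',P).astype(np.float32);v=cv2.remap(g,uv[:,:1],uv[:,1:],cv2.INTER_LINEAR).ravel()
    print(x,' '.join(f'{a*1000:.0f}:{b}' for a,b in zip(Y,v)))
for y in(-.145,-.072,0,.036):
    X=np.arange(-.02,.04,.003);P=np.c_[Wd(np.c_[X,np.full(len(X),y)]),np.full(len(X),.02)]
    uv=pix('wrist',P).astype(np.float32);v=cv2.remap(g,uv[:,:1],uv[:,1:],cv2.INTER_LINEAR).ravel()
    print(y,' '.join(f'{a*1000:.0f}:{b}' for a,b in zip(X,v)))
save('wrist','w14.png',None,1.55)
```

```text
[ 0.4636 -0.1028  0.1594] [-3.1412  0.0004  0.0712] [ 0.7556 -0.5043 -2.2957] 0.0409366133123739
-0.03 -170:185 -166:184 -162:188 -158:242 -154:233 -150:194 -146:194 -142:193 -138:193 -134:193 -130:162 -126:240 -122:243 -118:243 -114:243 -110:242 -106:243 -102:242 -98:243 -94:242 -90:242 -86:243 -82:215 -78:185 -74:184 -70:182 -66:180 -62:177 -58:188 -54:241 -50:242 -46:242 -42:240 -38:241 -34:241 -30:240 -26:241 -22:242 -18:240 -14:242 -10:142 -6:167 -2:166 2:165 6:164 10:163 14:225 18:242 22:242 26:242 30:242 34:242 38:241 42:242 46:242 50:242 54:242 58:232
-0.015 -170:186 -166:182 -162:202 -158:242 -154:229 -150:196 -146:197 -142:196 -138:198 -134:196 -130:178 -126:242 -122:242 -118:243 -114:243 -110:242 -106:243 -102:242 -98:243 -94:243 -90:242 -86:242 -82:209 -78:189 -74:186 -70:184 -66:182 -62:180 -58:227 -54:241 -50:242 -46:242 -42:241 -38:241 -34:242 -30:241 -26:241 -22:241 -18:240 -14:242 -10:151 -6:169 -2:167 2:166 6:165 10:163 14:226 18:242 22:242 26:242 30:242 34:242 38:241 42:241 46:242 50:242 54:242 58:236
-0.145 -20:196 -17:197 -14:197 -11:203 -8:240 -5:242 -2:242 1:242 4:242 7:243 10:242 13:242 16:242 19:242 22:241 25:240 28:234 31:191 34:225 37:241
-0.072 -20:184 -17:185 -14:185 -11:194 -8:239 -5:242 -2:242 1:242 4:242 7:242 10:242 13:242 16:242 19:223 22:174 25:113 28:101 31:107 34:231 37:243
0 -20:167 -17:167 -14:167 -11:181 -8:242 -5:241 -2:242 1:241 4:241 7:242 10:242 13:242 16:242 19:214 22:170 25:109 28:100 31:112 34:228 37:242
0.036 -20:241 -17:241 -14:240 -11:241 -8:241 -5:240 -2:240 1:240 4:240 7:240 10:240 13:240 16:240 19:222 22:171 25:107 28:97 31:110 34:232 37:242
```

View pics/w14.png

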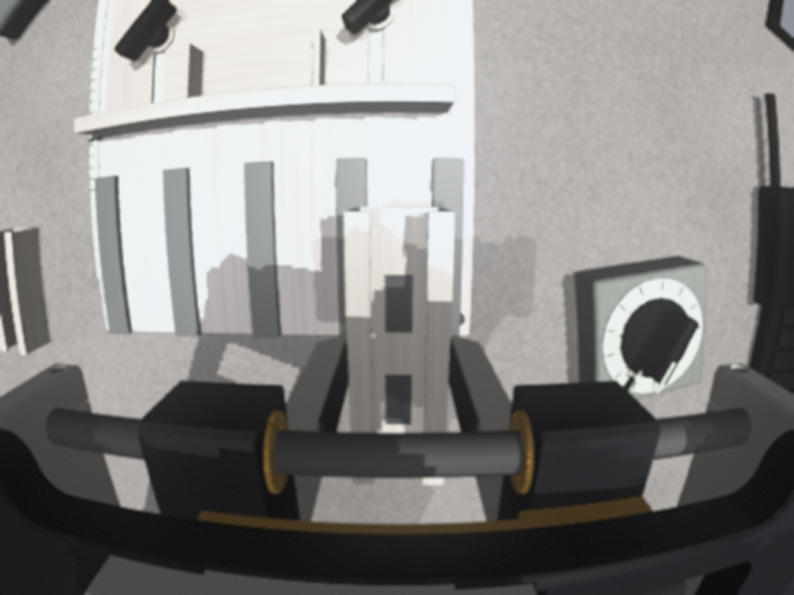

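The lips put the jig's y origin about 2 mm further to +y, at 0.011. The strut is well held, and the knobs and fence look right. Next I'll lower it into the right-hand lane, about 8 mm short of the fence.

Request:
arm_command:
  increments:
    - {"slide": [0.03, 0.0015, 0], "yaw": -0.002, "gripper": 0.3}
    - {"slide": [0.058, 0.003, 0], "yaw": -0.002, "gripper": 0.3}
    - {"slide": [0.058, 0.003, -0.04], "yaw": -0.002, "gripper": 0.3}
    - {"slide": [0.058, 0.003, -0.08], "yaw": -0.002, "gripper": 0.3}
    - {"slide": [0.058, 0.003, -0.11], "yaw": -0.002, "gripper": 0.3}
    - {"slide": [0.058, 0.003, -0.13], "yaw": -0.002, "gripper": 0.3}
    - {"slide": [0.058, 0.003, -0.133], "yaw": -0.002, "gripper": 0.3}
    - {"slide": [0.058, 0.003, -0.133], "yaw": -0.002, "gripper": 0.3}

```text
time_s: 39.42
ee_pos: [0.5235, -0.1023, 0.0267]
eef_rot: [3.142, -0.0, 0.066]
force: [-0.5, 0.4, -2.6]
grip_width: 0.0402
```

Request:
arm_command:
  increments:
    - {"slide": [0, 0, -0.0015], "yaw": 0, "gripper": 0.3}
    - {"slide": [0, 0, -0.003], "yaw": 0, "gripper": 0.3}
    - {"slide": [0, 0, -0.003], "yaw": 0, "gripper": 0.3}

```text
time_s: 39.8
ee_pos: [0.5232, -0.1019, 0.0236]
eef_rot: [3.141, -0.0, 0.067]
force: [0.4, -0.3, -2.4]
grip_width: 0.0401
```

Request:
arm_command:
  increments:
    - {"slide": [0.002, 0.0015, 0], "yaw": 0.002, "gripper": 0.3}
    - {"slide": [0.004, 0.0018, -0.001], "yaw": 0.002, "gripper": 0.3}
    - {"slide": [0.004, 0.0018, -0.002], "yaw": 0.002, "gripper": 0.3}
    - {"slide": [0.004, 0.0018, -0.002], "yaw": 0.002, "gripper": 0.3}

```text
time_s: 40.3
ee_pos: [0.527, -0.1, 0.0213]
eef_rot: [-3.142, 0.0, 0.069]
force: [0.6, 0.7, -2.3]
grip_width: 0.0401
```

Request:
arm_command:
  increments:
    - {"slide": [0, 0, -0.001], "yaw": 0, "gripper": 0.3}
    - {"slide": [0, 0, -0.001], "yaw": 0, "gripper": 0.3}

```text
time_s: 40.55
ee_pos: [0.5272, -0.1001, 0.0211]
eef_rot: [3.142, -0.0, 0.069]
force: [-3.8, -0.1, 6.4]
grip_width: 0.0406
```

Request:
arm_command:
  increments:
    - {"slide": [0.001, 0.0001, 0], "yaw": 0, "gripper": 0.3}
    - {"slide": [0.001, 0.0001, 0], "yaw": 0, "gripper": 0.3}

```text
time_s: 40.8
ee_pos: [0.5281, -0.1001, 0.0211]
eef_rot: [3.141, -0.0, 0.069]
force: [-3.9, -0.9, 6.1]
grip_width: 0.04
```

Request:
arm_command:
  increments:
    - {"slide": [0, 0, 0.001], "yaw": 0, "gripper": 0.3}
    - {"slide": [0.0007, 0, 0.001], "yaw": 0, "gripper": 0.3}

```text
time_s: 41.05
ee_pos: [0.5288, -0.1, 0.0214]
eef_rot: [-3.142, -0.0, 0.069]
force: [-1.3, 0.3, -3.1]
grip_width: 0.0407
```

Request:
arm_command:
  increments:
    - {"slide": [0.0007, 0, 0], "yaw": 0, "gripper": 0.3}
    - {"slide": [0.0007, 0, 0], "yaw": 0, "gripper": 0.3}

```text
time_s: 41.3
ee_pos: [0.5295, -0.1, 0.0213]
eef_rot: [-3.142, 0.0, 0.069]
force: [-0.1, 0.0, -3.0]
grip_width: 0.0404
```

Request:
arm_command:
  increments:
    - {"slide": [0.0007, 0, 0], "yaw": 0, "gripper": 0.3}
    - {"slide": [0.0007, 0, 0], "yaw": 0, "gripper": 0.3}

```text
time_s: 41.55
ee_pos: [0.5299, -0.1, 0.0213]
eef_rot: [-3.141, 0.001, 0.069]
force: [-2.5, -0.6, -2.4]
grip_width: 0.0406
```

Request:
arm_command:
  increments:
    - {"slide": [0.0005, 0, 0], "yaw": 0, "gripper": 0.3}
    - {"slide": [0.0005, 0, 0], "yaw": 0, "gripper": 0.3}

```text
time_s: 41.8
ee_pos: [0.53, -0.1, 0.0213]
eef_rot: [-3.141, 0.002, 0.069]
force: [-6.5, -1.2, -0.1]
grip_width: 0.0402
```

Request:
arm_command:
  increments:
    - {"slide": [0, 0, -0.001], "yaw": 0, "gripper": 0.3}
    - {"slide": [0, 0, -0.001], "yaw": 0, "gripper": 0.6}
    - {"slide": [0, 0, -0.001], "yaw": 0, "gripper": 0.6}
    - {"slide": [0, 0, -0.001], "yaw": 0, "gripper": 0.6}
    - {"slide": [0, 0, 0.03], "yaw": 0, "gripper": 0.6}
    - {"slide": [0, 0, 0.08], "yaw": 0, "gripper": 0.6}
    - {"slide": [-0.02, 0.03, 0.13], "yaw": 0, "gripper": 0.6}
    - {"slide": [-0.05, 0.07, 0.17], "yaw": -0.03, "gripper": 0.6}

```text
time_s: 42.8
ee_pos: [0.4812, -0.0305, 0.1923]
eef_rot: [3.141, -0.002, 0.037]
force: [0.8, 1.3, 1.8]
grip_width: 0.0559
```

Request:
arm_command:
  increments:
    - {"slide": [-0.118, 0.303, 0.01], "yaw": -0.04, "gripper": 0.8}
    - {"slide": [-0.118, 0.303, 0.01], "yaw": -0.04, "gripper": 0.8}
    - {"slide": [-0.118, 0.303, 0.01], "yaw": -0.04, "gripper": 0.8}
    - {"slide": [-0.118, 0.303, 0.01], "yaw": -0.04, "gripper": 0.8}
    - {"slide": [-0.118, 0.303, 0.01], "yaw": -0.04, "gripper": 0.8}
    - {"slide": [-0.118, 0.303, 0.01], "yaw": -0.04, "gripper": 0.8}
    - {"slide": [-0.118, 0.303, 0.01], "yaw": -0.04, "gripper": 0.8}
    - {"slide": [-0.118, 0.303, 0.01], "yaw": -0.04, "gripper": 0.8}

```text
time_s: 43.8
ee_pos: [0.364, 0.271, 0.2004]
eef_rot: [3.141, -0.0, -0.003]
force: [0.4, -0.4, -0.2]
grip_width: 0.0753
```

Run:
```python
from h import *
print(strut(.430,.273)); print(readout.get_obs()['ee_pos'],readout.get_obs()['eef_rot'])
```

```text
(np.float64(178.0), [(0.47050000000000003, 0.17250000000000001, np.float32(-1.1920929e-07), 139.0, 18.0), (0.43187991333007814, 0.27692388916015626, np.float32(0.024385214), 117.64791870117188, 40.6220588684082)])
[0.3641 0.271  0.2004] [ 3.1415 -0.0001 -0.0031]
```

Request:
arm_command:
  increments:
    - {"slide": [0.05, 0.006, -0.02], "yaw": 0.027, "gripper": 0.8}
    - {"slide": [0.067, 0.006, -0.07], "yaw": 0.027, "gripper": 0.8}
    - {"slide": [0.067, 0.006, -0.12], "yaw": 0.027, "gripper": 0.8}
    - {"slide": [0.067, 0.006, -0.165], "yaw": 0.027, "gripper": 0.8}
    - {"slide": [0.067, 0.006, -0.191], "yaw": 0.027, "gripper": 0.8}
    - {"slide": [0.067, 0.006, -0.191], "yaw": 0.027, "gripper": 0.8}
    - {"slide": [0.067, 0.006, -0.191], "yaw": 0.027, "gripper": 0.3}
    - {"slide": [0.067, 0.006, -0.191], "yaw": 0.027, "gripper": 0.3}

```text
time_s: 44.85
ee_pos: [0.4312, 0.2782, 0.0108]
eef_rot: [-3.141, -0.002, 0.025]
force: [0.4, 0.4, -0.1]
grip_width: 0.0589
```

Request:
arm_command:
  increments:
    - {"slide": [0, 0, 0], "yaw": 0, "gripper": 0.3}
    - {"slide": [0, 0, 0], "yaw": 0, "gripper": 0.3}
    - {"slide": [0, 0, 0], "yaw": 0, "gripper": 0.3}
    - {"slide": [0, 0, 0], "yaw": 0, "gripper": 0.3}

```text
time_s: 45.35
ee_pos: [0.4306, 0.2781, 0.0099]
eef_rot: [-3.141, -0.001, 0.026]
force: [-1.4, -2.5, 5.8]
grip_width: 0.0403
```

Request:
arm_command:
  increments:
    - {"slide": [0, 0, 0.03], "yaw": 0, "gripper": 0.3}
    - {"slide": [0, 0, 0.08], "yaw": 0, "gripper": 0.3}
    - {"slide": [0, 0, 0.12], "yaw": 0, "gripper": 0.3}
    - {"slide": [0.02, -0.045, 0.12], "yaw": 0.02, "gripper": 0.3}
    - {"slide": [0.04, -0.09, 0.12], "yaw": 0.043, "gripper": 0.3}
    - {"slide": [0.06, -0.13, 0.12], "yaw": 0.043, "gripper": 0.3}
    - {"slide": [0.076, -0.1625, 0.12], "yaw": 0.043, "gripper": 0.3}
    - {"slide": [0.076, -0.1625, 0.12], "yaw": 0.043, "gripper": 0.3}

```text
time_s: 46.35
ee_pos: [0.5069, 0.1137, 0.129]
eef_rot: [3.141, 0.001, 0.066]
force: [0.5, 0.9, -3.1]
grip_width: 0.0403
```

Run:
```python
from h import *
o=readout.get_obs();print(o['ee_pos'],o['eef_rot'],o['force'],o['grip_width'])
c=shot('wrist');g=cv2.cvtColor(c['color'],cv2.COLOR_RGB2GRAY)
J,Wd=jigset((.5579,.011),.069)
print(J(o['ee_pos']))
def line(P,n):
    uv=pix('wrist',P).astype(np.float32);v=cv2.remap(g,uv[:,:1],uv[:,1:],cv2.INTER_LINEAR).ravel();print(n,' '.join(map(str,v)))
Y=np.arange(.04,.17,.003)
for x in(-.03,-.015): line(np.c_[Wd(np.c_[np.full(len(Y),x),Y]),np.full(len(Y),.02)],x)
# placed strut: right lane, top edges z=.053, along x near fence
X=np.arange(-.11,.05,.004)
for y in(-.108-.019,-.108+.019): line(np.c_[Wd(np.c_[X,np.full(len(X),y)]),np.full(len(X),.053)],y)
```

```text
[0.5069 0.1137 0.129 ] [3.1414 0.0008 0.066 ] [ 0.4811  0.8851 -3.0833] 0.04025314566795561
[[-0.0438  0.106 ]]
-0.03 226 227 229 230 230 233 230 200 159 165 239 240 240 240 240 228 139 139 141 140 140 207 229 233 231 229 224 221 219 235 238 238 238 238 223 96 88 88 88 180 230 225 156 159
-0.015 226 228 230 229 230 233 231 195 164 175 239 241 240 240 240 226 174 178 182 180 187 238 240 240 240 240 233 225 222 237 239 240 238 240 223 113 96 93 92 146 230 223 159 170
-0.127 183 186 188 192 227 227 226 227 226 229 227 227 227 228 228 227 228 229 228 229 229 229 230 229 231 230 231 232 231 231 233 232 232 231 223 230 229 231 236 236
-0.089 238 238 238 237 204 195 196 197 194 202 189 197 186 192 192 201 195 196 190 193 203 189 195 199 190 198 202 191 202 204 200 196 202 203 227 233 233 226 232 231
```

Request:
arm_command:
  increments:
    - {"slide": [0, 0.002, -0.03], "yaw": 0.003, "gripper": 0.3}
    - {"slide": [0, 0.002, -0.07], "yaw": 0.003, "gripper": 0.3}
    - {"slide": [0, 0.002, -0.095], "yaw": 0.003, "gripper": 0.3}
    - {"slide": [0, 0.002, -0.104], "yaw": 0.003, "gripper": 0.3}
    - {"slide": [0, 0.002, -0.104], "yaw": 0.003, "gripper": 0.3}

```text
time_s: 47.02
ee_pos: [0.5063, 0.1181, 0.0256]
eef_rot: [-3.142, 0.0, 0.072]
force: [-0.0, 0.6, -2.0]
grip_width: 0.0403
```

Request:
arm_command:
  increments:
    - {"slide": [0.002, 0.0001, -0.001], "yaw": 0, "gripper": 0.3}
    - {"slide": [0.004, 0.0003, -0.0015], "yaw": 0, "gripper": 0.3}
    - {"slide": [0.004, 0.0003, -0.0015], "yaw": 0, "gripper": 0.3}

```text
time_s: 47.4
ee_pos: [0.5107, 0.1179, 0.0243]
eef_rot: [-3.142, -0.001, 0.072]
force: [-0.6, -0.5, -2.5]
grip_width: 0.0404
```

Request:
arm_command:
  increments:
    - {"slide": [0.001, -0.0015, -0.001], "yaw": -0.002, "gripper": 0.3}
    - {"slide": [0.002, -0.0015, -0.0022], "yaw": -0.003, "gripper": 0.3}
    - {"slide": [0.002, -0.0015, -0.0022], "yaw": -0.003, "gripper": 0.3}

```text
time_s: 47.78
ee_pos: [0.5125, 0.1163, 0.022]
eef_rot: [3.141, 0.0, 0.069]
force: [-1.9, -1.8, 2.5]
grip_width: 0.0403
```

Request:
arm_command:
  increments:
    - {"slide": [0.0007, 0, 0], "yaw": 0, "gripper": 0.3}
    - {"slide": [0.0007, 0, 0], "yaw": 0, "gripper": 0.3}

```text
time_s: 48.02
ee_pos: [0.5132, 0.1164, 0.022]
eef_rot: [3.142, -0.0, 0.069]
force: [-3.0, -0.9, 4.1]
grip_width: 0.0405
```

Request:
arm_command:
  increments:
    - {"slide": [0.0007, 0, 0], "yaw": 0, "gripper": 0.3}
    - {"slide": [0.0007, 0, 0], "yaw": 0, "gripper": 0.3}

```text
time_s: 48.28
ee_pos: [0.5139, 0.1164, 0.022]
eef_rot: [-3.141, -0.0, 0.069]
force: [-4.3, 0.5, 5.9]
grip_width: 0.0406
```

Request:
arm_command:
  increments:
    - {"slide": [0, 0, 0.001], "yaw": 0, "gripper": 0.3}
    - {"slide": [0, 0, 0.001], "yaw": 0, "gripper": 0.3}

```text
time_s: 48.52
ee_pos: [0.5139, 0.1164, 0.0226]
eef_rot: [-3.142, -0.0, 0.069]
force: [-0.5, 0.2, -2.9]
grip_width: 0.0401
```

Request:
arm_command:
  increments:
    - {"slide": [0.0007, 0, 0], "yaw": 0, "gripper": 0.3}
    - {"slide": [0.0007, 0, 0], "yaw": 0, "gripper": 0.3}

```text
time_s: 48.78
ee_pos: [0.5145, 0.1164, 0.0226]
eef_rot: [-3.142, 0.0, 0.069]
force: [-0.2, -1.1, -2.9]
grip_width: 0.0404
```

Request:
arm_command:
  increments:
    - {"slide": [0.0006, 0, 0], "yaw": 0, "gripper": 0.3}
    - {"slide": [0.0006, 0, 0], "yaw": 0, "gripper": 0.3}

```text
time_s: 49.02
ee_pos: [0.5148, 0.1163, 0.0226]
eef_rot: [3.142, 0.001, 0.069]
force: [-2.5, -1.5, -0.7]
grip_width: 0.0404
```

Contact is starting, so one more small step, then set down and release.

Request:
arm_command:
  increments:
    - {"slide": [0.0005, 0, 0], "yaw": 0, "gripper": 0.3}
    - {"slide": [0.0005, 0, 0], "yaw": 0, "gripper": 0.3}

```text
time_s: 49.28
ee_pos: [0.5148, 0.1163, 0.0225]
eef_rot: [3.141, 0.002, 0.069]
force: [-7.0, -1.3, 0.1]
grip_width: 0.0402
```

Request:
arm_command:
  increments:
    - {"slide": [0, 0, -0.001], "yaw": 0, "gripper": 0.3}
    - {"slide": [0, 0, -0.001], "yaw": 0, "gripper": 0.6}
    - {"slide": [0, 0, -0.001], "yaw": 0, "gripper": 0.6}
    - {"slide": [0, 0, -0.001], "yaw": 0, "gripper": 0.6}
    - {"slide": [0, 0, 0.03], "yaw": 0, "gripper": 0.6}
    - {"slide": [0, 0, 0.08], "yaw": 0, "gripper": 0.6}
    - {"slide": [-0.02, -0.02, 0.13], "yaw": 0, "gripper": 0.6}
    - {"slide": [-0.05, -0.06, 0.18], "yaw": 0, "gripper": 0.6}

```text
time_s: 50.28
ee_pos: [0.4687, 0.0608, 0.1987]
eef_rot: [3.142, -0.001, 0.07]
force: [0.8, -1.3, 0.5]
grip_width: 0.0565
```

Request:
arm_command:
  increments:
    - {"slide": [-0.02, -0.05, 0.02], "yaw": 0, "gripper": 0.6}
    - {"slide": [-0.02, -0.05, 0.02], "yaw": 0, "gripper": 0.6}
    - {"slide": [-0.02, -0.05, 0.02], "yaw": 0, "gripper": 0.6}

```text
time_s: 50.65
ee_pos: [0.4492, 0.0113, 0.2167]
eef_rot: [-3.141, 0.0, 0.068]
force: [0.3, 1.0, 0.3]
grip_width: 0.0561
```

Run:
```python
from h import *
o=readout.get_obs();print(o['ee_pos'],o['eef_rot'])
J,Wd=jigset((.5579,.011),.069)
c=shot('wrist');g=cv2.cvtColor(c['color'],cv2.COLOR_RGB2GRAY)
cam=-cv2.Rodrigues(c['rvec'])[0].T@c['tvec'].ravel();print('cam jig',J(cam),cam[2])
def line(P,n):
    uv=pix('wrist',P).astype(np.float32);v=cv2.remap(g,uv[:,:1],uv[:,1:],cv2.INTER_LINEAR).ravel();print(n,' '.join(map(str,v)))
X=np.arange(0,.05,.002)
for y in(-.108-.0195,-.108+.0195,.108-.0195,.108+.0195,0): line(np.c_[Wd(np.c_[X,np.full(len(X),y)]),np.full(len(X),.053)],y)
print('floor-level web z.014')
for y in(-.108,.108): line(np.c_[Wd(np.c_[X,np.full(len(X),y)]),np.full(len(X),.014)],y)
Y=np.arange(-.14,-.076,.002)
for x in(-.08,-.02,.01): line(np.c_[Wd(np.c_[np.full(len(Y),x),Y]),np.full(len(Y),.053)],f'R{x}'); line(np.c_[Wd(np.c_[np.full(len(Y),x),Y+.216]),np.full(len(Y),.053)],f'L{x}')
```

```text
[0.4492 0.0113 0.2167] [-3.1414  0.0001  0.0683]
cam jig [[-0.04    0.0076]] 0.42053351249623455
-0.1275 241 241 241 241 241 242 241 241 241 241 241 237 196 182 234 241 241 240 239 237 239 241 241 241 241
-0.0885 194 187 182 184 189 194 196 192 194 191 185 180 163 193 237 241 241 241 239 230 236 239 239 239 238
0.0885 228 225 225 226 225 227 228 230 232 230 229 223 183 188 236 238 237 235 234 218 212 217 215 218 218
0.1275 238 238 238 238 238 238 238 236 229 223 220 215 168 172 229 235 234 233 232 228 231 234 234 234 234
0 241 241 241 242 241 241 238 209 178 142 109 102 108 185 240 242 241 240 239 230 238 242 242 242 242
floor-level web z.014
-0.108 241 241 241 241 241 241 242 241 241 241 238 236 235 233 231 216 176 217 240 241 241 240 239 235 237
0.108 239 240 240 240 240 240 240 240 240 240 237 211 170 134 121 117 139 209 237 238 236 235 233 230 233
R-0.08 183 169 169 169 175 209 237 240 240 236 182 105 90 112 133 147 162 161 141 130 164 214 233 234 234 230 163 93 89 90 104 130 134
L-0.08 164 181 154 107 101 130 210 236 237 236 225 189 170 171 187 208 211 211 208 175 115 142 213 233 233 234 220 171 152 153 153 152 152
R-0.02 193 180 181 181 183 214 239 241 241 239 189 103 95 120 142 161 167 165 127 96 133 211 239 241 241 234 166 95 94 95 116 161 155
L-0.02 182 195 151 111 105 134 211 239 240 239 222 154 118 121 173 226 222 216 216 187 121 150 224 238 236 236 217 172 157 156 156 155 154
R0.01 241 241 241 241 241 241 242 241 242 241 194 102 111 163 159 161 170 172 173 183 226 241 242 241 242 237 169 99 96 97 116 158 176
L0.01 240 224 155 110 108 138 216 239 241 240 240 240 240 239 238 232 221 220 222 194 120 151 225 238 238 238 239 240 240 240 241 240 233
```

Run:
```python
from h import *
print(readout.get_obs()['force']); print(job.hand_in())
```

```text
[-0.0061 -0.4043 -0.7026]
the job is handed in; nothing more can be done
None
```

The jig is set up and the job is handed in at about 51 s on the robot's clock. There were two struts on the table, and both are in the jig.

- **Fence:** I slid it from about 85 mm to about 25 mm. In the images its face and the middle of the black mark agreed to about 0.1 mm; the calibration is good to about 2 mm. I did not measure it against the mark again after the struts went in. The struts pressed on it with at most 7 N, below the 12 N it takes to slide.
- **Clamp knobs:** I turned both clockwise until they hit the stop, where the torque rose to about 1 N m. In the last pictures both wings point the same way.
- **Dial:** The first grip closed on nothing because it was too high. Early readings from an angle were misleading, so I turned it slightly too far and brought it back. From directly overhead the pointer is within about 0.025 rad of the mark.
- **Struts:** The first grasp on the right-hand strut also missed for the same reason, without disturbing it. They now lie in the two outer lanes, each set down after it touched the fence. The last check showed both straight in their lanes, with at most about 1 mm of gap at the fence. That check was from image brightness only, because I had used all 16 picture views.

I did not handle the mug, tape measure or radio, and the arm was clear of everything when I handed in.

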